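# Take the rotor off the bench centrifuge

## Robot

A 7-joint arm with a two-finger parallel gripper is mounted at the origin on a cart in front of the work surface, level with it; the furniture and walls round the work are solid. World frame = base frame: x ahead of the robot, y to its left, z up, the work surface at z = 0. Lengths are in m, angles in rad, forces in N, time in s.
With the tool pointing down it reaches from about 0.425 to 0.825 m from the base axis. Payload 3.6 kg.
Tool frame: the origin (TCP) lies between the finger pads; the fingertips stand 17 mm ahead of it and the grasp point (between the pads) lies 2 mm behind it; y points along the fingers, x is the direction in which the jaws open and shut, and the axes are right-handed (so a half turn about y gives the same grasp; the last joint's range is limited). The gripper opens to 93 mm and grips with 3 to 60 N. Pads are 15 mm wide; open, the fingers measure 128 mm over their backs; the gripper's body (75 mm by 188 mm) begins 65 mm behind the grasp point.
Start: joints at [-1.337, 0.615, -0.013, 1.423, 0.008, 1.103, -0.04], TCP at [0.168, 0.628, 0.207] pointing down, gripper open.
Joint ranges: [-3.12, 3.12], [-0.3, 2.06], [-1.34, 1.32], [0.26, 2.42], [-1.36, 4.5], [0.01, 1.98], [-2.84, 2.84]. Speed limits (rad/s): [2.79, 2.79, 3.14, 3.14, 3.14, 3.14, 3.14].

## Interface

Orientations are given as a unit quaternion [w, x, y, z].
In Python, from plant import bot, eyes, order gives the robot as it stands.
- The arm moves only by the tool send_rows, never from a script. Its argument "plan" is text: rows parted by semicolons, each of 6 numbers parted by spaces: the shift along the tool's x, y, z in cm, then the turn, a rotation vector about the tool's x, y, z in degrees. A call has 1 to 10 rows; each row shifts and turns the pose as measured when the row begins, along the tool's axes as they then stand; what a row does not reach is not made up. A row lasts 1/12 s, in which the tool goes at most 41.7 mm and 7.16 degrees, less where a joint would pass 70% of its speed; a pose out of reach is approached as far as the arm can. A call with a gripper value outside its range is refused whole. "hand" is the opening, from 0 (shut) to 1 (fully open), set as the call begins (left out, the last holds). The fingers move at their own pace and stop on an object; "force" is the grip in N (left out, the last holds). Time passes only in rows, so rows that do not move let the fingers close. It gives the time, the measured TCP pose, the force and the opening at its end, in the units of the state.
- bot.get_state(): the state, without advancing time (a new reading comes with each control period).
- eyes.grab_frame(name): name is "scene" or "top"; returns the picture (400x640x3 uint8, red, green, blue); there is no depth.
- eyes.camera_model(name): a dict with "fx", "fy", "cx", "cy" (pixels), "rvec" (rotation vector, rad) and "tvec" (3), from world to camera coordinates, as OpenCV has them. Camera axes: x right, y down, z forward; pixel columns grow to the right and rows downward; lengths in m; the calibration is good to about 2 mm. A picture is of the moment at which its call begins. camera_model takes no time and is no camera call.
- order.finish_job(): hands the job in, once; it reports no verdict.
The state is a dict: "clock": time; "joint_positions": joint angles; "joint_velocities": joint speeds; "joint_torque": joint torques, N m; "tcp_pos": TCP position; "tool_rot": TCP orientation; "ft_force": force on the tool from outside, world axes, zero at the start; "ft_torque": the same for the moment, N m; "gripper_width": opening from 0.0 (shut) to 1.0 (fully open).
Only numpy, scipy, OpenCV 4.12 (cv2) and the standard library are available. Lean on these libraries where they do the work, as an engineer would, in place of code of your own. Each camera call takes 0.05 s, during which the arm holds its last target.

## Task

A tube has leaked in the small bench centrifuge, so its rotor must come off for cleaning. Unscrew the round cap nut on the hub (nobody remembers whether this machine has the usual or the reverse thread, so try it both ways and go the way that gives) and stand it in the steel tray; then lift the rotor out by its collar, keep it level, and set it down gently in the tray as well. Both must stand right way up on the tray's floor, and the bottle in the tray and the things on the bench must stay where they are.

Things in the scene. Friction and masses are not known exactly. Their poses are not given: they have to be found in the camera images.
- centrifuge: small white bench centrifuge, fixed. Origin on the rotor's vertical axis at bench level; z up, front towards its own -x. Base 170 x 170 mm, 56 mm high (seal to 59 mm), with an open round chamber 120 mm across in which the rotor sits, its underside 32 mm above the bench. Behind it (x +81 to +145 mm, y +-68 mm) a housing 112 mm high.
- lid_edge (a point): top middle of the rim of the centrifuge's clear lid, which stands open on the housing, leaning back: 142 mm wide, 46 mm deep, fixed, its lower edge 155 mm above the bench and 100 mm behind the rotor's axis; go round its front, not through it
- spindle_end (a point): top of the fixed steel spindle (it does not turn), on the rotor's axis 108 mm above the bench, hidden inside the nut. Its two-start quick thread is either the usual one (loosens anticlockwise seen from above) or the reverse one (loosens clockwise): it differs from start to start and nothing visible tells which. Lift the nut 24 mm, or the rotor 77 mm, to clear it.
- nut_center (a point): centre of the hub nut, half-way up; z up. Dark steel knurled cap nut, 50 mm across, 32 mm high, 0.14 kg, alike all round, closed on top, on the rotor's collar (86 to 118 mm above the bench). It turns easily (0.2 N m) between two hard stops 2.0 rad apart, starting within 0.4 rad of the tight one; in the last 0.3 rad before the other stop it lifts straight off, before that the thread holds it down.
- rotor_collar (a point): centre of the rotor's collar, half-way up, on its axis; z up. Aluminium rotor, 0.3 kg, 92 mm across, 54 mm high: a body 28 mm high with eight holes, narrowed to a flat foot 60 mm across, and on it the collar, 41 mm across, 26 mm high. The point is 41 mm above the underside, 13 mm above the body's top. It sits on the spindle with 1.5 mm play, held only by the nut.
- tray: shallow stainless tray, fixed to the bench; origin at the centre of its underside, z up. Outside 270 mm (its x) by 210 mm (its y), rim 18 mm high (rolled edge to 21 mm), walls 3 mm, floor 3 mm above the bench.
- stain_w: brown dropper bottle with a pointed bulb, 42 mm across to 82 mm height, 27 mm above, 122 mm high; origin at the centre of its underside. It stands in the tray, anywhere on its floor, and must stay there.
- dropper_white: bystander: small white dropper bottle, 27 mm across, 66 mm high, standing between centrifuge and tray; origin at the centre of its underside
- oil_amber: bystander: small brown bottle, 31 mm across, 62 mm high, standing between centrifuge and tray; origin at the centre of its underside
- petri_1: bystander: closed petri dish, 61 mm across, 15 mm high, in front of the centrifuge; origin at the centre of its underside
- cotton_buds: bystander: round white tub of cotton buds, 77 mm across, 80 mm high, at the left; origin at the centre of its underside
Not all that is in view belongs to the job. There is more than one size of the part that bears nut_center; the job needs the smaller.

How it is judged:
By the outcome, as a careful person would: the job done as asked, in the order asked, and still so for the second after the job is handed in, with the robot touching nothing.
It also fails if it takes over 72 s, if anything falls off the work surface, if the arm or the gripper's body presses on something with over 40 N, if the wrist force passes 120 N, or if a joint passes its speed limit or range.

## Working session

There is one attempt and no reset: what is moved stays moved. The work goes in short steps, Python scripts to look and compute and a tool call to move; the robot and the scene stay as the last step left them, time stands still between calls to the robot, and variables do not carry over. Pictures are saved under pics/ and viewed, and the job is handed in when it is done.

Besides the shell and the picture viewer there is one more tool, called after ">>>" in YAML: its name, and indented under it one key for each argument. send_rows: Moves the arm, as the interface text tells. Its arguments: {"type":"object","properties":{"plan":{"type":"string"},"hand":{"type":"number"},"force":{"type":"number"}},"required":["plan"]}

```bash
mkdir -p pics; ls
python3 - <<'E'
from plant import bot,eyes,order
import cv2,numpy as np
s=bot.get_state();print(s)
for n in("scene","top"):
    f=eyes.grab_frame(n);cv2.imwrite(f"pics/{n}0.png",cv2.cvtColor(f,cv2.COLOR_RGB2BGR));m=eyes.camera_model(n);print(n,m)
    R=cv2.Rodrigues(np.array(m['rvec'],float))[0];print(-R.T@np.array(m['tvec']).ravel())
E
```

```text
pics
{'clock': 0.0, 'joint_positions': array([-1.33646767,  0.61590426, -0.01259069,  1.42492587,  0.00812651,
        1.10341818, -0.04041801]), 'joint_velocities': array([-0.00114072, -0.0003704 ,  0.00093318,  0.00129682,  0.00099463,
        0.00087147, -0.00092048]), 'joint_torque': array([-1.85928648e-04, -4.58927751e+01,  2.08958583e-01, -1.65745121e+01,
       -6.10499899e-02,  2.04859633e-02,  2.21161508e-04]), 'tcp_pos': array([0.16741912, 0.62719545, 0.2061821 ]), 'tool_rot': array([-0.56018507,  0.56134994,  0.43002888, -0.43145579]), 'ft_force': array([ 0.18348405, -1.24986381, -0.03551748]), 'ft_torque': array([-0.03437235, -0.01088788, -0.00550137]), 'gripper_width': 1.0032007132520717}
scene {'fx': 378.8933529241374, 'fy': 378.8933529241374, 'cx': 321.7478913194052, 'cy': 195.23632981176067, 'rvec': array([ 1.7573539 , -1.08480098,  0.67344462]), 'tvec': array([-0.26220728,  0.35707025,  0.66060259])}
[-0.27648248 -0.45080164  0.59412366]
top {'fx': 489.55707311688815, 'fy': 489.55707311688815, 'cx': 323.40385727639887, 'cy': 202.6989339442988, 'rvec': array([ 2.19342444, -2.1401832 ,  0.14293232]), 'tvec': array([-0.02257658,  0.55950023,  1.53699748])}
[0.37476027 0.01043382 1.59228055]
```

View pics/scene0.png

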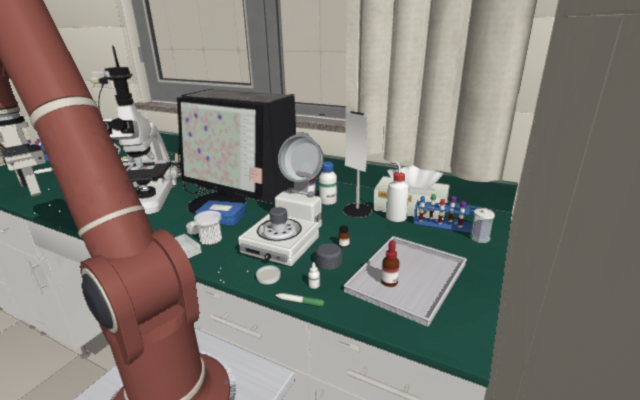

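View pics/top0.png

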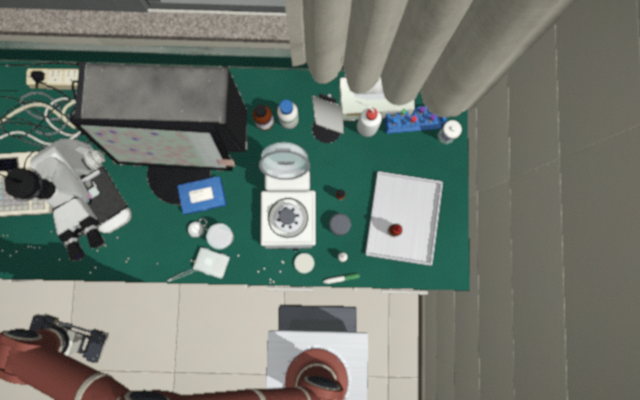

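Run:
```python
from scipy.spatial.transform import Rotation as R
print(R.from_quat([-0.56018507,  0.56134994,  0.43002888, -0.43145579],scalar_first=True).as_matrix().round(4))
```

```text
[[ 2.578e-01 -6.000e-04 -9.662e-01]
 [ 9.662e-01 -2.500e-03  2.578e-01]
 [-2.600e-03 -1.000e+00 -1.000e-04]]
```

Run:
```python
import cv2
a=cv2.imread('pics/scene0.png')[180:330,220:480];cv2.imwrite('pics/scene0c.png',cv2.resize(a,None,fx=3,fy=3,interpolation=cv2.INTER_CUBIC))
a=cv2.imread('pics/top0.png')[130:290,250:450];cv2.imwrite('pics/top0c.png',cv2.resize(a,None,fx=3.7,fy=3.7,interpolation=cv2.INTER_CUBIC))
```

```text
(no output)
```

View pics/scene0c.png

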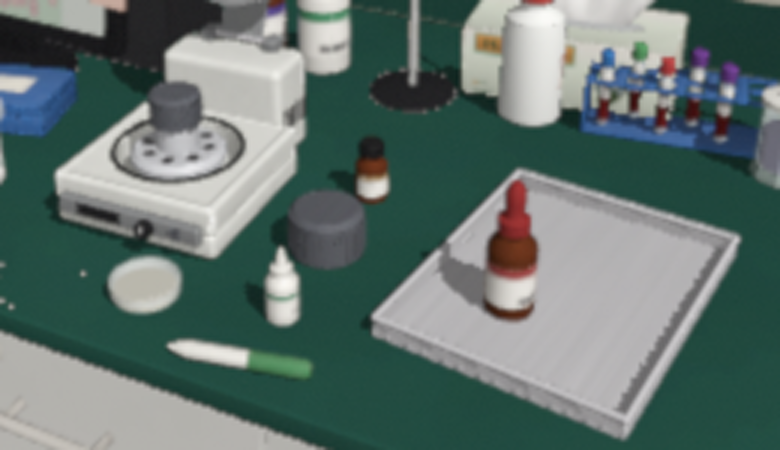

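View pics/top0c.png

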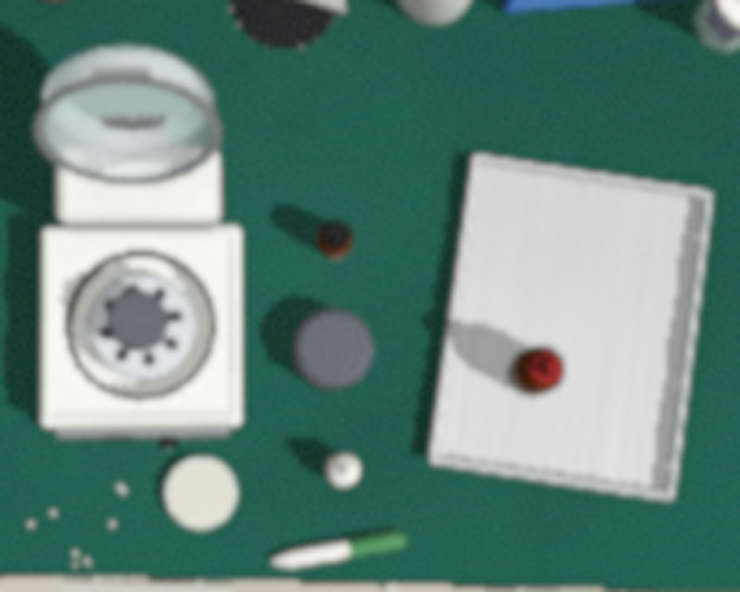

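Two dark knurled nuts: the one on the hub (scene 278,215 / top 287,216; smaller, on the rotor's collar) and a larger one on the bench (scene 329,256 / top 340,224). The hub one fits. Both crops confirm this. Now measuring.

```bash
cat > h.py <<'E'
import cv2,numpy as np
from plant import eyes
M={n:eyes.camera_model(n) for n in("scene","top")}
def cam(n):
    m=M[n];R=cv2.Rodrigues(np.array(m['rvec'],float))[0];t=np.array(m['tvec'],float).ravel()
    K=np.array([[m['fx'],0,m['cx']],[0,m['fy'],m['cy']],[0,0,1]]);return K,R,t
def ray(n,u,v):
    K,R,t=cam(n);d=R.T@np.linalg.solve(K,[u,v,1.]);return -R.T@t,d/np.linalg.norm(d)
def plane(n,u,v,z):
    c,d=ray(n,u,v);return c+d*(z-c[2])/d[2]
def proj(n,p):
    K,R,t=cam(n);q=K@(R@np.array(p,float)+t);return q[:2]/q[2]
def tri(a,b):
    K,R,t=cam("scene");P=K@np.c_[R,t];K,R,t=cam("top");Q=K@np.c_[R,t]
    X=cv2.triangulatePoints(P,Q,np.array(a,float).reshape(2,1),np.array(b,float).reshape(2,1));return (X[:3]/X[3]).ravel()
def blobs(mask,amin=15):
    n,l,s,c=cv2.connectedComponentsWithStats(mask.astype(np.uint8))
    return [(s[i].tolist(),c[i].round(1).tolist()) for i in range(1,n) if s[i][4]>=amin]
E
python3 - <<'E'
from h import *
for n,(x0,y0,x1,y1) in (("scene",(220,180,480,330)),("top",(250,130,450,290))):
    a=cv2.imread(f'pics/{n}0.png');h=cv2.cvtColor(a,cv2.COLOR_BGR2HSV)
    m=np.zeros(a.shape[:2],bool);
    g=(h[...,1]<60)&(h[...,2]>50)&(h[...,2]<115);m[y0:y1,x0:x1]=g[y0:y1,x0:x1]
    print(n,'dark',blobs(m))
    m[:]=False;w=(h[...,1]<45)&(h[...,2]>125);m[y0:y1,x0:x1]=w[y0:y1,x0:x1];
    print('white',blobs(m,25))
    m[:]=False;r=((h[...,0]<10)|(h[...,0]>170))&(h[...,1]>110)&(h[...,2]>40);m[y0:y1,x0:x1]=r[y0:y1,x0:x1];print('red',blobs(m,10))
E
```

```text
scene dark [([261, 180, 49, 48, 479], [284.0, 204.8]), ([247, 183, 14, 10, 22], [254.0, 187.8]), ([230, 187, 16, 4, 16], [237.5, 188.5]), ([314, 186, 6, 10, 24], [316.8, 191.5]), ([368, 190, 12, 25, 38], [372.8, 205.1]), ([353, 202, 8, 7, 20], [356.7, 204.8]), ([381, 211, 12, 11, 21], [386.1, 215.5]), ([282, 220, 20, 20, 47], [295.0, 230.4]), ([470, 221, 9, 22, 60], [473.4, 230.8]), ([257, 226, 23, 15, 43], [264.6, 235.7]), ([369, 236, 23, 23, 23], [380.0, 247.0]), ([312, 239, 30, 31, 592], [328.6, 255.8]), ([238, 242, 50, 24, 190], [262.1, 254.4]), ([344, 263, 21, 21, 21], [354.0, 273.0]), ([367, 262, 17, 23, 152], [375.7, 273.0]), ([427, 263, 34, 54, 121], [443.3, 289.3])]
white [([220, 180, 36, 12, 285], [239.8, 184.0]), ([320, 180, 17, 5, 67], [327.7, 181.6]), ([356, 180, 4, 28, 60], [357.4, 192.2]), ([374, 180, 75, 42, 2046], [406.8, 196.3]), ([238, 184, 99, 82, 3704], [291.0, 224.2]), ([220, 205, 12, 6, 60], [224.9, 207.3]), ([417, 208, 6, 8, 28], [418.9, 211.1]), ([474, 208, 6, 13, 64], [476.8, 214.2]), ([423, 211, 6, 7, 28], [426.2, 214.6]), ([431, 210, 14, 9, 71], [437.1, 21
[... 629 characters left out ...]
84.3])]
top dark [([326, 130, 15, 7, 22], [334.0, 131.7]), ([357, 130, 9, 7, 17], [360.3, 132.8]), ([438, 130, 11, 12, 74], [442.1, 135.9]), ([259, 157, 7, 85, 95], [261.0, 196.4]), ([277, 208, 10, 13, 42], [281.1, 213.8]), ([329, 214, 22, 21, 129], [337.1, 223.8]), ([388, 224, 8, 12, 19], [390.2, 228.7])]
white [([363, 130, 15, 7, 71], [369.5, 132.2]), ([443, 130, 7, 8, 40], [446.7, 132.7]), ([261, 142, 55, 106, 4932], [287.1, 197.8]), ([366, 171, 77, 95, 5641], [404.5, 217.8]), ([294, 253, 21, 21, 337], [303.9, 262.8]), ([339, 252, 9, 10, 72], [342.9, 257.0]), ([323, 276, 22, 8, 120], [334.4, 279.8]), ([250, 285, 164, 5, 518], [315.2, 287.7])]
red [([390, 225, 12, 10, 88], [395.6, 229.5])]
```

Run:
```python
from h import *
a=cv2.imread('pics/top0.png')
def crop(n,x0,y0,x1,y1,k):
    c=cv2.resize(cv2.imread(f'pics/{n}0.png')[y0:y1,x0:x1],None,fx=k,fy=k,interpolation=cv2.INTER_CUBIC)
    return c
c1=crop('top',257,185,321,250,8);c2=crop('scene',255,200,310,245,8)
cv2.imwrite('pics/a.png',c1);cv2.imwrite('pics/b.png',c2)
g=cv2.cvtColor(c1,cv2.COLOR_BGR2GRAY)
for lo,hi in((50,95),(130,190)):
    r=cv2.HoughCircles(g,cv2.HOUGH_GRADIENT,1,40,param1=80,param2=15,minRadius=lo,maxRadius=hi)
    if r is not None:
        for x,y,q in r[0][:4]: print('top circ',257+(x+.5)/8-.5,185+(y+.5)/8-.5,q/8)
h=cv2.cvtColor(c2,cv2.COLOR_BGR2HSV)
b=((h[...,2]<110)&(h[...,1]<70)).astype(np.uint8);cv2.imwrite('pics/bm.png',b*255)
for s,c in blobs(b,1500): print('scene',[255+s[0]/8,200+s[1]/8,s[2]/8,s[3]/8,s[4]/64],255+c[0]/8,200+c[1]/8)
```

```text
top circ 287.375 217.375 20.375
scene [255.0, 200.0, 32.75, 25.0, 327.5] 275.6 213.6875
scene [282.5, 220.25, 19.0, 19.75, 38.546875] 296.0875 230.5
scene [257.0, 226.25, 19.625, 14.25, 33.15625] 263.5125 235.8375
```

View pics/a.png

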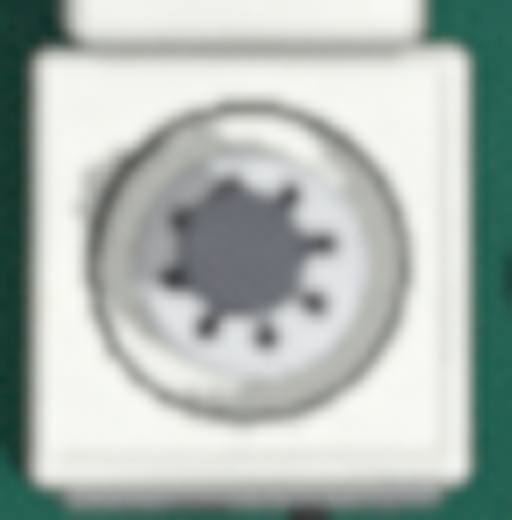

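View pics/b.png

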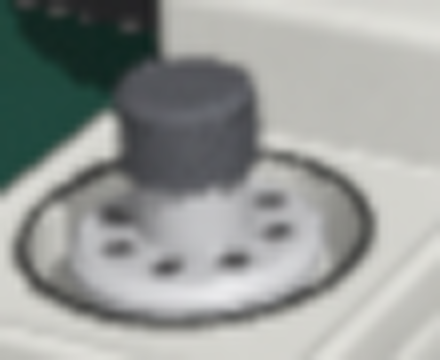

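Run:
```python
from h import *
print('seal top',plane('top',287.375,217.375,.059))
# nut disc in top: open out the holes
c=cv2.imread('pics/a.png');h=cv2.cvtColor(c,cv2.COLOR_BGR2HSV)
b=(h[...,2]<150).astype(np.uint8);b[:120]=0;b[380:]=0;b[:,:130]=0;b[:,370:]=0
b=cv2.morphologyEx(b,cv2.MORPH_OPEN,cv2.getStructuringElement(cv2.MORPH_ELLIPSE,(71,71)))
s,q=blobs(b,1500)[0];print(s,q);u,v=257+(q[0]+.5)/8-.5,185+(q[1]+.5)/8-.5
print('nut top',u,v,plane('top',u,v,.118), 'diam mm',s[2]/8/489.6*1.475*1000)
us,vs=255+(187.5+.5)/8-.5,200+(125+.5)/8-.5
print('nut scene',us,vs,plane('scene',us,vs,.102))
print('tri',tri((us,vs),(u,v)))
# seal ellipse in scene: extents
us,vs=255+(194+.5)/8-.5,200+(236+.5)/8-.5
print('seal scene',plane('scene',us,vs,.059))
# base orientation in top
a=cv2.imread('pics/top0.png');h=cv2.cvtColor(a,cv2.COLOR_BGR2HSV)
w=((h[...,1]<45)&(h[...,2]>125)).astype(np.uint8)
m=np.zeros_like(w);m[185:250,255:320]=w[185:250,255:320]
cn=max(cv2.findContours(m,0,2)[0],key=cv2.contourArea);print('base',cv2.minAreaRect(cn))
m=np.zeros_like(w);m[165:270,355:450]=w[165:270,355:450]|0
m=cv2.morphologyEx(m,cv2.MORPH_CLOSE,np.ones((15,15)))
cn=max(cv2.findContours(m,0,2)[0],key=cv2.contourArea);r=cv2.minAreaRect(cn);print('tray',r)
P=np.array([plane('top',*p,.021) for p in cv2.boxPoints(r)]);print(P.round(4),P.mean(0),np.linalg.norm(np.diff(P,axis=0),axis=1))
```

```text
seal top [0.50755373 0.10348702 0.059     ]
[171, 183, 133, 132, 13514] [235.6, 249.8]
nut top 286.0125 215.7875 [0.50714899 0.10417083 0.118     ] diam mm 50.08552900326797
nut scene 278.0 215.1875 [0.50451386 0.10207925 0.102     ]
tri [0.50887662 0.10530885 0.09920966]
seal scene [0.50159488 0.10082613 0.059     ]
base ((288.0, 216.0), (62.0, 54.0), 90.0)
tray ((404.58160400390625, 217.93914794921875), (68.06555938720703, 86.39989471435547), 8.275894165039062)
[[ 0.3939 -0.1449  0.021 ]
 [ 0.6723 -0.1817  0.021 ]
 [ 0.6457 -0.4021  0.021 ]
 [ 0.3679 -0.3607  0.021 ]] [ 0.51993681 -0.27237936  0.021     ] [0.28079089 0.22202433 0.2808067 ]
```

```bash
cat >> h.py <<'E'
from scipy.spatial.transform import Rotation as Rt
def plan(target,yaw_deg,n,s=None):
    """equal world steps to target with tool down (y=-z), tool x at yaw; prints rows in tool axes cm/deg"""
    from plant import bot
    s=s or bot.get_state()
    p=np.array(s['tcp_pos']);R0=Rt.from_quat(s['tool_rot'],scalar_first=True)
    c,q=np.cos(np.radians(yaw_deg)),np.sin(np.radians(yaw_deg))
    R1=Rt.from_matrix(np.array([[c,0,-q],[q,0,c],[0,-1,0]]).astype(float))
    w=(R0.inv()*R1).as_rotvec()
    rows=[]
    for i in range(n):
        R=R0*Rt.from_rotvec(w*i/n)
        d=R.inv().apply((np.array(target)-p)/n)*100
        rows.append(' '.join(f'{v:.2f}' for v in d)+' '+' '.join(f'{v:.2f}' for v in np.degrees(w/n)))
    x=R0.as_matrix()[:,0];print('yaw now',np.degrees(np.arctan2(x[1],x[0])).round(2),'tilt',R0.as_matrix()[2,1].round(4),'d mm',((np.array(target)-p)*1000).round(1),'turn',np.degrees(w).round(1))
    print(rows[0] if np.linalg.norm(w)<.02 else '; '.join(rows))
E
python3 - <<'E'
from h import *
print('bulb tri',tri((392,240),(395.6,229.5)))
for z in(.08,.1,.12):print(z,plane('top',395.6,229.5,z))
print('base scene',plane('scene',390.5,285.5,.003))
for n,u,v,z in(('big nut',340,223.8,.04),('amber',341,194.5,.062),('white',342.9,257,.06),('petri',303.9,262.8,.015),('tub',219,236,.08)):print(n,plane('top',u,v,z)[:2].round(3))
plan([.3,.42,.26],115,8)
a=cv2.imread('pics/scene0.png')[225:325,335:475];cv2.imwrite('pics/c.png',cv2.resize(a,None,fx=5,fy=5,interpolation=cv2.INTER_CUBIC))
E
```

```text
bulb tri [ 0.47522599 -0.23090294  0.12296447]
0.08 [ 0.47643928 -0.23383555  0.08      ]
0.1 [ 0.47509456 -0.23060507  0.1       ]
0.12 [ 0.47374985 -0.22737459  0.12      ]
base scene [ 0.46582032 -0.24459077  0.003     ]
big nut [ 0.493 -0.063]
amber [ 0.584 -0.063]
white [ 0.388 -0.073]
petri [0.367 0.049]
tub [0.443 0.31 ]
yaw now 75.06 tilt -1.0 d mm [ 132.6 -207.3   53.7] turn [ -0.  -39.9  -0.1]
-2.08 -0.67 -2.27 -0.01 -4.99 -0.02; -2.27 -0.67 -2.08 -0.01 -4.99 -0.02; -2.44 -0.67 -1.87 -0.01 -4.99 -0.02; -2.59 -0.67 -1.66 -0.01 -4.99 -0.02; -2.73 -0.67 -1.42 -0.01 -4.99 -0.02; -2.84 -0.67 -1.18 -0.01 -4.99 -0.02; -2.93 -0.67 -0.93 -0.01 -4.99 -0.02; -3.00 -0.67 -0.67 -0.01 -4.99 -0.02
```

View pics/c.png

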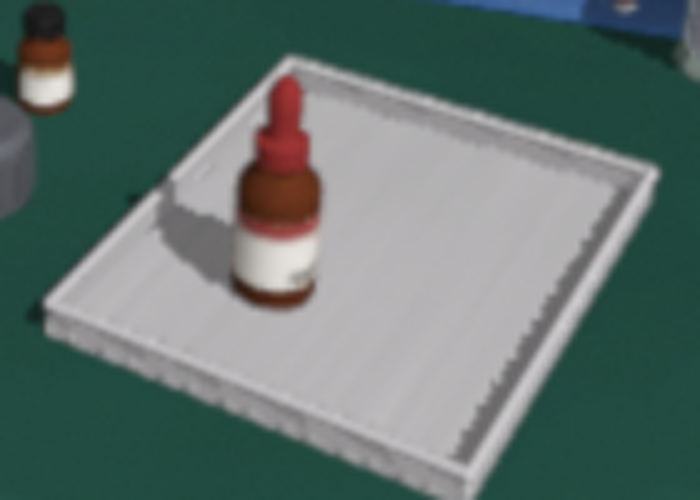

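Run:
```python
from h import *
P=np.array([plane('scene',*p,.021)[:2] for p in((393,236.4),(466.4,259),(429,319),(344,286))]);print(P.round(3),P.mean(0),np.linalg.norm(np.diff(P,axis=0),axis=1))
for p in((232,168),(245,115)):print(plane('top',*p,.3)[:2],plane('top',*p,.1)[:2])
plan([.506,.1035,.22],75,18)
```

```text
[[ 0.664 -0.187]
 [ 0.636 -0.395]
 [ 0.371 -0.358]
 [ 0.393 -0.152]] [ 0.51613012 -0.27306504] [0.210249   0.26703835 0.20717916]
[0.61536084 0.24097756] [0.65259742 0.27665769]
[0.76198658 0.21250934] [0.82191572 0.2437836 ]
yaw now 75.06 tilt -1.0 d mm [ 338.6 -523.8   13.7] turn [ 0.   0.1 -0.1]
-2.33 -0.07 -2.57 0.00 0.00 -0.01
```

>>> send_rows:
  plan: "-2.33 -0.2 -2.57 0 0 0; -2.33 -0.2 -2.57 0 0 0; -2.33 -0.1 -2.57 0 0 0; -2.33 -0.1 -2.57 0 0 0; -2.33 0 -2.57 0 0 0; -2.33 0 -2.57 0 0 0; -2.33 0 -2.57 0 0 0; -2.33 0 -2.57 0 0 0; -2.33 0 -2.57 0 0 0; -2.33 0 -2.57 0 0 0"
  hand: 1

```text
clock: 0.93
tcp_pos: [0.3541, 0.3301, 0.2055]
tool_rot: [0.557, -0.556, -0.432, 0.441]
ft_force: [0.4, 0.2, 0.7]
gripper_width: 1.001
```

```bash
python3 -c "
from h import *
plan([.506,.1035,.2],75,10)"
```

```text
yaw now 76.24 tilt -0.9999 d mm [ 151.9 -226.6   -5.5] turn [-0.5  1.2 -0.5]
-1.84 0.05 -2.02 -0.05 0.12 -0.05; -1.83 0.05 -2.02 -0.05 0.12 -0.05; -1.83 0.05 -2.02 -0.05 0.12 -0.05; -1.83 0.05 -2.03 -0.05 0.12 -0.05; -1.82 0.05 -2.03 -0.05 0.12 -0.05; -1.82 0.05 -2.03 -0.05 0.12 -0.05; -1.81 0.05 -2.04 -0.05 0.12 -0.05; -1.81 0.05 -2.04 -0.05 0.12 -0.05; -1.80 0.05 -2.05 -0.05 0.12 -0.05; -1.80 0.05 -2.05 -0.05 0.12 -0.05
```

>>> send_rows:
  plan: "-1.82 0 -2.03 -0.05 0.12 -0.05; -1.82 0 -2.03 -0.05 0.12 -0.05; -1.82 0 -2.03 -0.05 0.12 -0.05; -1.82 0 -2.03 -0.05 0.12 -0.05; -1.82 0 -2.03 -0.05 0.12 -0.05; -1.82 0 -2.03 -0.05 0.12 -0.05; -1.82 0 -2.03 -0.05 0.12 -0.05; -1.82 0 -2.03 -0.05 0.12 -0.05; -1.82 0 -2.03 -0.05 0.12 -0.05; -1.82 0 -2.03 -0.05 0.12 -0.05"

```text
clock: 1.77
tcp_pos: [0.5092, 0.0862, 0.2031]
tool_rot: [0.562, -0.562, -0.427, 0.432]
ft_force: [0.3, -0.6, 0.4]
gripper_width: 1.0
```

```bash
python3 -c "
from h import *
from plant import bot
plan([.506,.1035,.2],75,3)
print(bot.get_state()['joint_positions'].round(2))
for n in('scene','top'):cv2.imwrite(f'pics/{n}1.png',cv2.cvtColor(eyes.grab_frame(n),cv2.COLOR_RGB2BGR))
a=cv2.imread('pics/scene1.png')[150:270,215:345];b=cv2.imread('pics/top1.png')[150:270,230:360]
cv2.imwrite('pics/d.png',cv2.resize(np.hstack([a,b]),None,fx=3,fy=3,interpolation=cv2.INTER_CUBIC))"
```

```text
yaw now 74.74 tilt -1.0 d mm [-3.2 17.3 -3.1] turn [-0.3 -0.3 -0.3]
0.53 0.10 0.25 -0.09 -0.09 -0.10
[-0.27  0.42  0.09  1.81 -0.04  0.92  1.14]
```

View pics/d.png

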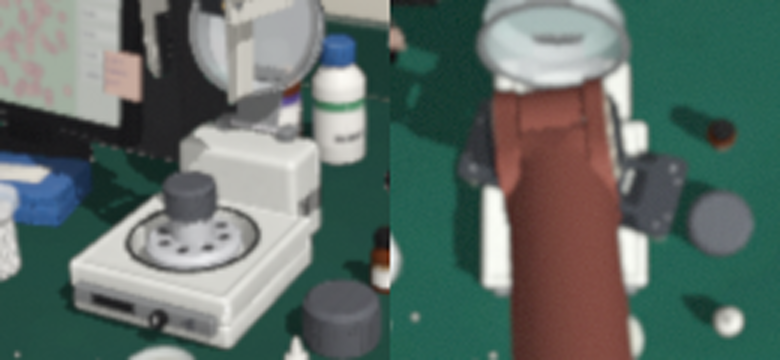

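>>> send_rows:
  plan: "0.55 0 0.25 0 0 0; 0.55 0 0.25 0 0 0; 0.4 0 0.2 0 0 0; 0 0 0 0 0 0; 0 0 0 0 0 0"

```text
clock: 2.28
tcp_pos: [0.5055, 0.1029, 0.2017]
tool_rot: [0.563, -0.563, -0.424, 0.431]
ft_force: [0.1, -0.2, 0.6]
gripper_width: 1.001
```

```bash
python3 -c "
from h import *
plan([.506,.1035,.104],70,5)"
```

```text
yaw now 74.45 tilt -0.9999 d mm [  0.5   0.6 -97.7] turn [-0.4  4.5 -0.5]
0.03 1.95 -0.02 -0.07 0.89 -0.09; 0.03 1.95 -0.02 -0.07 0.89 -0.09; 0.02 1.95 -0.01 -0.07 0.89 -0.09; 0.02 1.95 -0.01 -0.07 0.89 -0.09; 0.02 1.95 -0.01 -0.07 0.89 -0.09
```

>>> send_rows:
  plan: "0.02 1.8 0 -0.1 0.9 -0.1; 0.02 1.8 0 -0.1 0.9 -0.1; 0.02 1.8 0 -0.1 0.9 -0.1; 0.02 1.8 0 -0.1 0.9 -0.1; 0 1.5 0 0 0.9 0; 0 0 0 0 0 0; 0 0 0 0 0 0"

```text
clock: 2.87
tcp_pos: [0.505, 0.1115, 0.1137]
tool_rot: [-0.577, 0.578, 0.411, -0.406]
ft_force: [-0.0, -1.0, -0.3]
gripper_width: 0.998
```

```bash
python3 -c "
from h import *
plan([.506,.1035,.104],70,2)"
```

```text
yaw now 70.54 tilt -1.0 d mm [ 1.  -8.  -9.7] turn [0.2 0.5 0.3]
-0.36 0.48 -0.18 0.12 0.27 0.14
```

>>> send_rows:
  plan: "-0.36 0.45 -0.18 0 0.3 0; -0.36 0.45 -0.18 0 0 0; 0 0 0 0 0 0; 0 0 0 0 0 0"

```text
clock: 3.2
tcp_pos: [0.5077, 0.1041, 0.1066]
tool_rot: [-0.577, 0.579, 0.411, -0.404]
ft_force: [0.5, 0.4, 0.6]
gripper_width: 0.998
```

```bash
python3 -c "
from h import *
plan([.506,.1035,.104],70,2)
for n in('scene','top'):cv2.imwrite(f'pics/{n}2.png',cv2.cvtColor(eyes.grab_frame(n),cv2.COLOR_RGB2BGR))
a=cv2.imread('pics/scene2.png')[170:270,225:335]
cv2.imwrite('pics/e.png',cv2.resize(a,None,fx=6,fy=6,interpolation=cv2.INTER_CUBIC))"
```

```text
yaw now 70.37 tilt -0.9999 d mm [-1.7 -0.6 -2.6] turn [0.5 0.4 0.4]
-0.06 0.13 0.07 0.23 0.18 0.22
```

View pics/e.png

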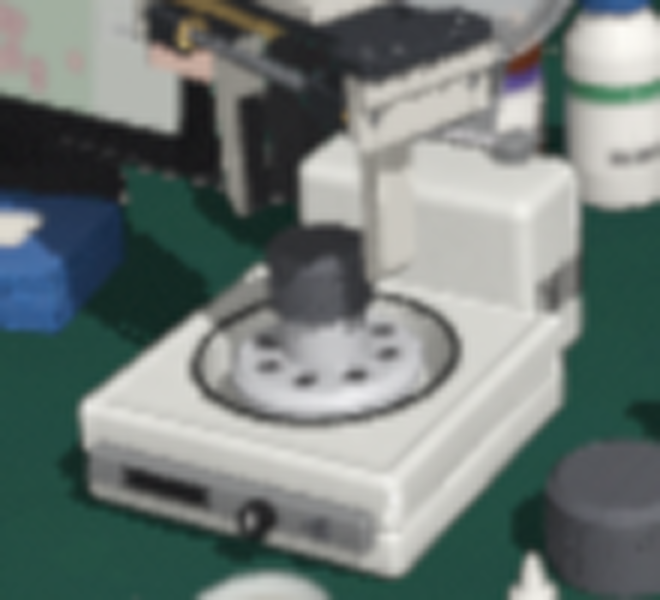

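```bash
python3 -c "
from h import *
from plant import bot
s=bot.get_state();p=s['tcp_pos'];R=Rt.from_quat(s['tool_rot'],scalar_first=True).as_matrix();print(p,R.round(3))
im=cv2.imread('pics/scene2.png');q=[]
for x in(-.064,-.0465,0,.0465,.064):
  u=proj('scene',p+R@[x,.017,0]);e=((u-[225,170])*6).round(0);q.append(e);print(x,e)
print('nut bottom',((proj('scene',[.507,.1035,.086])-[225,170])*6).round(),'nut top',((proj('scene',[.507,.1035,.118])-[225,170])*6).round())
b=cv2.imread('pics/top2.png')[150:290,220:360]
cv2.imwrite('pics/f.png',cv2.resize(b,None,fx=4,fy=4,interpolation=cv2.INTER_CUBIC))"
```

```text
[0.50771848 0.10405375 0.10663648] [[ 0.336  0.01  -0.942]
 [ 0.942  0.004  0.336]
 [ 0.008 -1.    -0.008]]
-0.064 [405. 338.]
-0.0465 [381. 325.]
0 [320. 290.]
0.0465 [262. 258.]
0.064 [241. 246.]
nut bottom [321. 298.] nut top [316. 238.]
```

View pics/f.png

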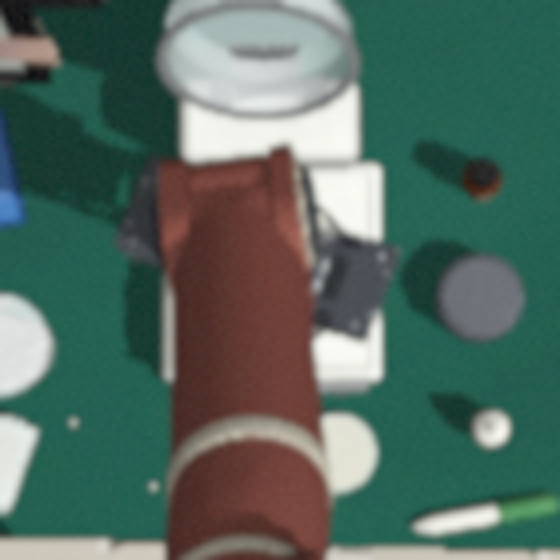

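```bash
python3 -c "
from h import *
a=cv2.imread('pics/scene2.png');b=cv2.imread('pics/scene0.png');d=cv2.absdiff(a,b).max(2)
A=a[180:240,250:310];B=np.repeat(d[180:240,250:310,None],3,2);B=np.clip(B.astype(int)*3,0,255).astype(np.uint8)
cv2.imwrite('pics/g.png',cv2.resize(np.hstack([A,B]),None,fx=6.5,fy=6.5,interpolation=cv2.INTER_CUBIC))"
```

```text
(no output)
```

View pics/g.png

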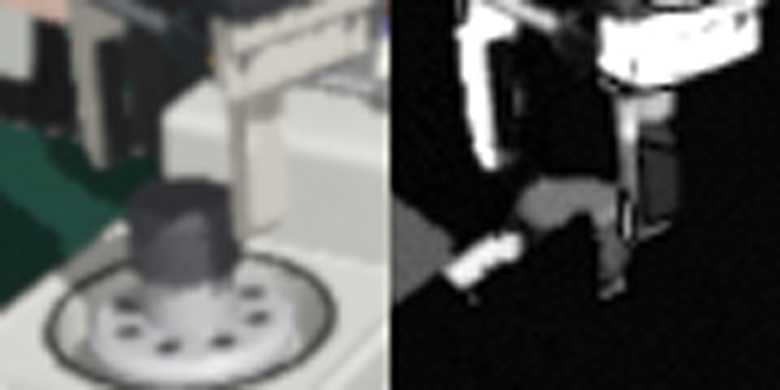

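>>> send_rows:
  plan: "0 0.1 0.05 0.2 0 0.2; 0 0 0 0 0 0; 0 0 0 0 0 0; 0 0 0 0 0 0"
  hand: 0.65
  force: 15

```text
clock: 3.63
tcp_pos: [0.5079, 0.1045, 0.1065]
tool_rot: [-0.577, 0.579, 0.41, -0.405]
ft_force: [-0.0, 0.7, -1.0]
gripper_width: 0.765
```

```bash
python3 -c "
from h import *
from plant import bot
s=bot.get_state();p=s['tcp_pos'];R=Rt.from_quat(s['tool_rot'],scalar_first=True).as_matrix();print(p,s['ft_force'],s['gripper_width'])
cv2.imwrite(f'pics/scene3.png',cv2.cvtColor(eyes.grab_frame('scene'),cv2.COLOR_RGB2BGR))
a=cv2.imread('pics/scene3.png');b=cv2.imread('pics/scene0.png');d=cv2.absdiff(a,b).max(2)
for x in(-.047,-.03,.03,.047):
  u=proj('scene',p+R@[x,.017,0]);print(x,((u-[250,180])*6.5).round(0))
A=a[180:240,250:310];B=np.repeat(d[180:240,250:310,None],3,2);B=np.clip(B.astype(int)*3,0,255).astype(np.uint8)
cv2.imwrite('pics/g3.png',cv2.resize(np.hstack([A,B]),None,fx=6.5,fy=6.5,interpolation=cv2.INTER_CUBIC))"
```

```text
[0.50787041 0.10446761 0.10648785] [-0.00825676  0.68655185 -0.99291338] 0.7652029480784854
-0.047 [251. 287.]
-0.03 [226. 273.]
0.03 [143. 227.]
0.047 [120. 214.]
```

View pics/g3.png

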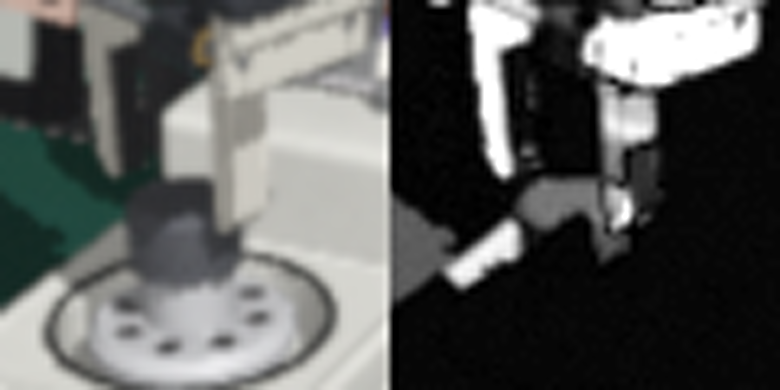

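```bash
python3 -c "
from h import *
from plant import bot
s=bot.get_state();p=s['tcp_pos'];R=Rt.from_quat(s['tool_rot'],scalar_first=True).as_matrix()
f=eyes.grab_frame('top');a=cv2.cvtColor(f,cv2.COLOR_RGB2BGR);b=cv2.imread('pics/scene3.png')
k=6
A=cv2.resize(a[185:250,250:340],None,fx=k,fy=k,interpolation=cv2.INTER_CUBIC);B=cv2.resize(b[150:235,240:330],None,fx=k,fy=k,interpolation=cv2.INTER_CUBIC)
for y in(.017,-.067):
 for x in(-.094,.094) if y<0 else (-.047,-.03,.03,.047):
  for z in(-.0375,.0375) if y<0 else (-.0075,.0075):
   P=p+R@[x,y,z];c=(0,0,255) if y<0 else (0,255,255)
   u=(proj('top',P)-[250,185])*k;cv2.circle(A,(int(u[0]),int(u[1])),4,c,-1)
   u=(proj('scene',P)-[240,150])*k;cv2.circle(B,(int(u[0]),int(u[1])),3,c,-1)
cv2.imwrite('pics/A.png',A);cv2.imwrite('pics/B.png',B)"
```

```text
(no output)
```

View pics/A.png

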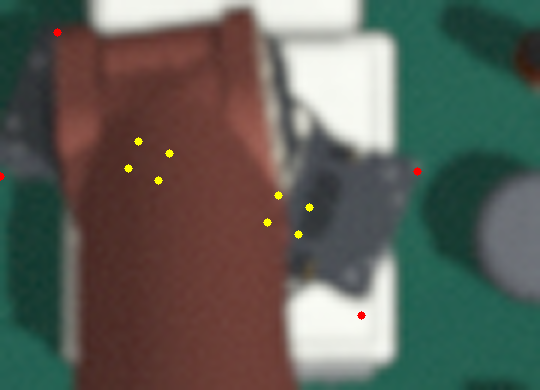

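View pics/B.png

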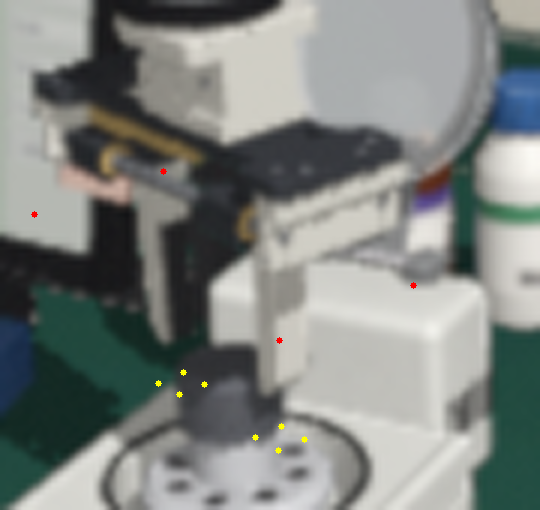

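>>> send_rows:
  plan: "0 0.6 0 0 0 0; 0 0.6 0 0 0 0; 0 0.6 0 0 0 0; 0 0 0 0 0 0; 0 0 0 0 0 0"

```text
clock: 4.15
tcp_pos: [0.5076, 0.1046, 0.0861]
tool_rot: [-0.577, 0.578, 0.41, -0.405]
ft_force: [-0.1, -0.3, -0.1]
gripper_width: 0.651
```

```bash
cat >> h.py <<'E'
def look(tag):
    from plant import bot
    s=bot.get_state();p=s['tcp_pos'];R=Rt.from_quat(s['tool_rot'],scalar_first=True).as_matrix();print(p.round(4),s['ft_force'].round(1),s['ft_torque'].round(2),s['gripper_width'].round(3))
    f=cv2.cvtColor(eyes.grab_frame('scene'),cv2.COLOR_RGB2BGR);cv2.imwrite(f'pics/{tag}.png',f);return f,p,R
E
python3 -c "
from h import *
b,p,R=look('scene4');k=6
B=cv2.resize(b[150:235,240:330],None,fx=k,fy=k,interpolation=cv2.INTER_CUBIC)
for x in(-.0355,.0355):
   P=p+R@[x,.017,0]
   u=(proj('scene',P)-[240,150])*k;cv2.circle(B,(int(u[0]),int(u[1])),3,(0,255,255),-1)
cv2.imwrite('pics/B4.png',B)"
```

```text
Traceback (most recent call last):
  File "h.py", line 37, in look
    s=bot.get_state();p=s['tcp_pos'];R=Rt.from_quat(s['tool_rot'],scalar_first=True).as_matrix();print(p.round(4),s['ft_force'].round(1),s['ft_torque'].round(2),s['gripper_width'].round(3))
                                                                                                                                                                 ^^^^^^^^^^^^^^^^^^^^^^^^
AttributeError: 'float' object has no attribute 'round'
```

```bash
sed -i "s/s\['gripper_width'\].round(3)/round(float(s['gripper_width']),3)/" h.py
python3 -c "
from h import *
b,p,R=look('scene4');k=6
B=cv2.resize(b[150:235,240:330],None,fx=k,fy=k,interpolation=cv2.INTER_CUBIC)
for x in(-.0302,.0302):
   P=p+R@[x,.017,0]
   u=(proj('scene',P)-[240,150])*k;cv2.circle(B,(int(u[0]),int(u[1])),3,(0,255,255),-1)
cv2.imwrite('pics/B4.png',B)"
```

```text
[0.5076 0.1046 0.0861] [-0.1 -0.3 -0.1] [ 0.02  0.06 -0.04] 0.651
```

View pics/B4.png

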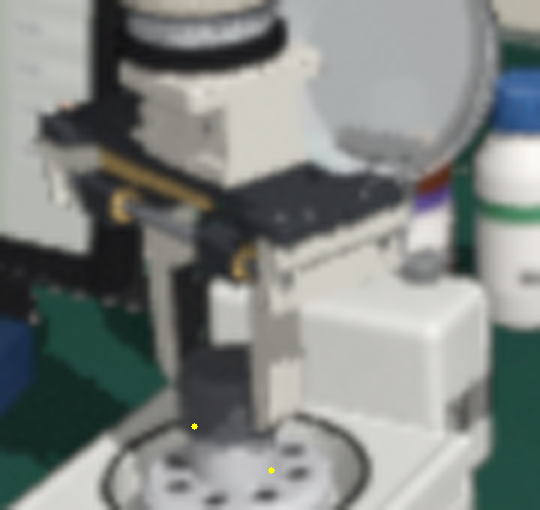

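>>> send_rows:
  plan: "0 0 0 0 0 0; 0 0 0 0 0 0; 0 0 0 0 0 0; 0 0 0 0 0 0; 0 0 0 0 0 0; 0 0 0 0 0 0"
  hand: 0.3
  force: 30

```text
clock: 4.7
tcp_pos: [0.5074, 0.1044, 0.086]
tool_rot: [-0.577, 0.578, 0.41, -0.405]
ft_force: [0.2, -0.6, -1.3]
gripper_width: 0.528
```

```bash
python3 -c "
from h import *
b,p,R=look('scene5');k=6
print(np.degrees(np.arctan2(R[1,0],R[0,0])))
B=cv2.resize(b[150:235,240:330],None,fx=k,fy=k,interpolation=cv2.INTER_CUBIC)
cv2.imwrite('pics/B5.png',B)"
```

```text
[0.5074 0.1044 0.086 ] [ 0.2 -0.6 -1.3] [-0.   -0.04  0.02] 0.528
70.37710590546392
```

View pics/B5.png

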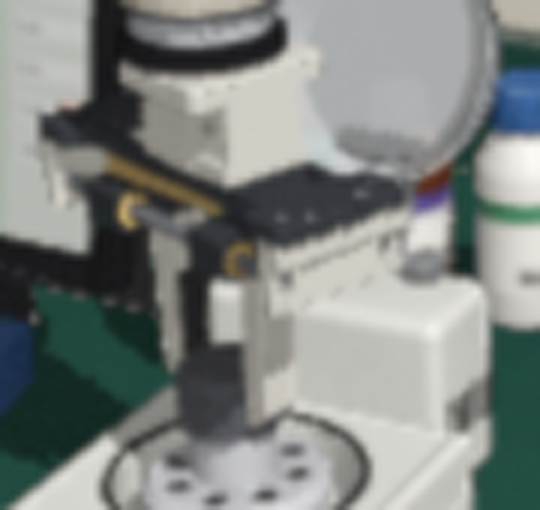

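>>> send_rows:
  plan: "0 0 0 0 -4 0; 0 0 0 0 -4 0; 0 0 0 0 -4 0; 0 0 0 0 -4 0"

```text
clock: 5.08
tcp_pos: [0.5077, 0.1041, 0.086]
tool_rot: [-0.512, 0.514, 0.489, -0.484]
ft_force: [0.7, 0.4, -1.3]
gripper_width: 0.529
```

```bash
cat >> h.py <<'E'
def st():
    from plant import bot
    s=bot.get_state();R=Rt.from_quat(s['tool_rot'],scalar_first=True).as_matrix()
    print('t',round(float(s['clock']),2),s['tcp_pos'].round(4),'yaw',np.degrees(np.arctan2(R[1,0],R[0,0])).round(1),'ydir',R[:,1].round(3),'F',s['ft_force'].round(1),'T',s['ft_torque'].round(2),'w',round(float(s['gripper_width']),3),'j7',s['joint_positions'][6].round(2))
E
python3 -c "
from h import *;st()"
```

```text
t 5.08 [0.5077 0.1041 0.086 ] yaw 86.9 ydir [ 0.007  0.002 -1.   ] F [ 0.7  0.4 -1.3] T [ 0.22 -0.03 -0.4 ] w 0.529 j7 1.27
```

>>> send_rows:
  plan: "0 0 0 0 -4 0; 0 0 0 0 -4 0; 0 0 0 0 -4 0"

```text
clock: 5.33
tcp_pos: [0.5075, 0.1042, 0.086]
tool_rot: [-0.463, 0.463, 0.538, -0.532]
ft_force: [0.3, 1.0, -3.3]
gripper_width: 0.527
```

```bash
python3 -c "
from h import *;st()"
```

```text
t 5.33 [0.5075 0.1042 0.086 ] yaw 98.3 ydir [ 0.005  0.006 -1.   ] F [ 0.3  1.  -3.3] T [ 0.3  -0.23 -1.21] w 0.527 j7 1.42
```

>>> send_rows:
  plan: "0 0 0 0 4 0; 0 0 0 0 5 0; 0 0 0 0 5 0; 0 0 0 0 5 0; 0 0 0 0 5 0; 0 0 0 0 5 0; 0 0 0 0 5 0"

```text
clock: 5.92
tcp_pos: [0.5076, 0.1038, 0.086]
tool_rot: [0.606, -0.603, -0.37, 0.364]
ft_force: [0.1, -0.3, -1.9]
gripper_width: 0.534
```

```bash
python3 -c "
from h import *;st()"
```

```text
t 5.92 [0.5076 0.1038 0.086 ] yaw 62.6 ydir [ 0.005  0.008 -1.   ] F [ 0.1 -0.3 -1.9] T [-0.06  0.02 -0.02] w 0.534 j7 0.97
```

>>> send_rows:
  plan: "0 0 0 0 5 0; 0 0 0 0 5 0; 0 0 0 0 5 0; 0 0 0 0 5 0"

```text
clock: 6.25
tcp_pos: [0.5076, 0.1041, 0.0861]
tool_rot: [0.663, -0.659, -0.254, 0.248]
ft_force: [0.2, 0.7, -1.4]
gripper_width: 0.531
```

```bash
python3 -c "
from h import *;st()"
```

```text
t 6.25 [0.5076 0.1041 0.0861] yaw 41.6 ydir [ 0.005  0.009 -1.   ] F [ 0.2  0.7 -1.4] T [-0.07 -0.    0.02] w 0.531 j7 0.7
```

>>> send_rows:
  plan: "0 0 0 0 0 0; 0 0 0 0 0 0; 0 0 0 0 0 0; 0 0 0 0 -3 0; 0 0 0 0 -6 0; 0 0 0 0 -7 0; 0 0 0 0 -7 0; 0 0 0 0 -7 0; 0 0 0 0 -7 0; 0 0 0 0 -7 0"
  hand: 0.66

```text
clock: 7.08
tcp_pos: [0.5088, 0.105, 0.0878]
tool_rot: [0.512, -0.512, -0.492, 0.483]
ft_force: [0.2, -0.6, 0.2]
gripper_width: 0.658
```

>>> send_rows:
  plan: "0 0 0 0 -7 0; 0 0 0 0 -7 0; 0 0 0 0 -7 0; 0 0 0 0 -7 0; 0 0 0 0 -7 0; 0 0 0 0 -4 0; 0 0 0 0 0 0; 0 0 0 0 0 0"

```text
clock: 7.75
tcp_pos: [0.5108, 0.1032, 0.0898]
tool_rot: [-0.311, 0.316, 0.639, -0.628]
ft_force: [-0.1, -0.2, 0.0]
gripper_width: 0.66
```

```bash
python3 -c "
from h import *;st()
plan([.5075,.104,.086],122,1)"
```

```text
t 7.75 [0.5108 0.1032 0.0898] yaw 127.4 ydir [ 0.014  0.011 -1.   ] F [-0.1 -0.2  0. ] T [ 0.03  0.06 -0.03] w 0.66 j7 1.8
yaw now 127.39 tilt -0.9998 d mm [-3.3  0.8 -3.8] turn [1.  5.4 0.1]
0.27 0.38 0.22 1.01 5.39 0.05
```

Recentre, square up the tool and grip again, then turn clockwise.

>>> send_rows:
  plan: "0.27 0.38 0.22 1 0 0; 0 0 0 0 0 0; 0 0 0 0 0 0"

```text
clock: 8.0
tcp_pos: [0.5074, 0.1038, 0.0859]
tool_rot: [0.314, -0.314, -0.633, 0.634]
ft_force: [0.7, 0.1, 0.2]
gripper_width: 0.66
```

>>> send_rows:
  plan: "0 0 0 0 0 0; 0 0 0 0 0 0; 0 0 0 0 0 0; 0 0 0 0 0 0"
  hand: 0.3
  force: 30

```text
clock: 8.33
tcp_pos: [0.5072, 0.1043, 0.0857]
tool_rot: [0.314, -0.314, -0.633, 0.634]
ft_force: [0.0, 0.1, -0.6]
gripper_width: 0.531
```

>>> send_rows:
  plan: "0 0 0 0 5 0; 0 0 0 0 5 0; 0 0 0 0 5 0; 0 0 0 0 5 0; 0 0 0 0 5 0; 0 0 0 0 5 0"

```text
clock: 8.83
tcp_pos: [0.5071, 0.104, 0.0857]
tool_rot: [0.474, -0.474, -0.524, 0.525]
ft_force: [-0.1, -0.9, -0.5]
gripper_width: 0.533
```

```bash
python3 -c "
from h import *;st()"
```

```text
t 8.83 [0.5071 0.104  0.0857] yaw 95.8 ydir [-0.001 -0.001 -1.   ] F [-0.1 -0.9 -0.5] T [0.01 0.06 0.01] w 0.533 j7 1.38
```

>>> send_rows:
  plan: "0 0 0 0 4 0; 0 0 0 0 4 0; 0 0 0 0 4 0"

```text
clock: 9.08
tcp_pos: [0.5066, 0.1043, 0.0857]
tool_rot: [0.529, -0.529, -0.469, 0.47]
ft_force: [-0.4, 0.3, -0.5]
gripper_width: 0.535
```

```bash
python3 -c "
from h import *;st()"
```

```text
t 9.08 [0.5066 0.1043 0.0857] yaw 83.2 ydir [-0.002 -0.001 -1.   ] F [-0.4  0.3 -0.5] T [0.03 0.05 0.03] w 0.535 j7 1.22
```

>>> send_rows:
  plan: "0 0 0 0 4 0; 0 0 0 0 4 0; 0 0 0 0 4 0"

```text
clock: 9.33
tcp_pos: [0.5071, 0.1044, 0.0857]
tool_rot: [-0.577, 0.577, 0.408, -0.409]
ft_force: [1.2, -0.3, -2.8]
gripper_width: 0.537
```

```bash
python3 -c "
from h import *;st()"
```

```text
t 9.33 [0.5071 0.1044 0.0857] yaw 70.6 ydir [-0.    -0.001 -1.   ] F [ 1.2 -0.3 -2.8] T [-0.06 -0.22  0.09] w 0.537 j7 1.06
```

>>> send_rows:
  plan: "0 0 0 0 4 0; 0 0 0 0 4 0"

```text
clock: 9.5
tcp_pos: [0.5072, 0.1044, 0.0857]
tool_rot: [-0.604, 0.605, 0.367, -0.367]
ft_force: [-0.5, -0.5, 0.3]
gripper_width: 0.533
```

```bash
python3 -c "
from h import *;st()"
```

```text
t 9.5 [0.5072 0.1044 0.0857] yaw 62.5 ydir [ 0.    -0.002 -1.   ] F [-0.5 -0.5  0.3] T [-0.18  0.07  1.12] w 0.533 j7 0.96
```

>>> send_rows:
  plan: "0 0 0 0 4 0; 0 0 0 0 4 0"

```text
clock: 9.67
tcp_pos: [0.5079, 0.1041, 0.0858]
tool_rot: [-0.625, 0.629, 0.326, -0.326]
ft_force: [1.8, -2.9, -1.6]
gripper_width: 0.538
```

```bash
python3 -c "
from h import *;st()"
```

```text
t 9.67 [0.5079 0.1041 0.0858] yaw 54.9 ydir [ 0.002 -0.005 -1.   ] F [ 1.8 -2.9 -1.6] T [-0.72 -0.5   1.04] w 0.538 j7 0.86
```

>>> send_rows:
  plan: "0 0 0 0 -3 0; 0 -0.3 0 0 0 0; 0 -0.6 0 0 0 0; 0 -0.8 0 0 0 0"

```text
clock: 10.0
tcp_pos: [0.5066, 0.103, 0.0955]
tool_rot: [-0.614, 0.621, 0.342, -0.347]
ft_force: [3.7, -1.8, -13.8]
gripper_width: 0.536
```

```bash
python3 -c "
from h import *;st()"
```

```text
t 10.0 [0.5066 0.103  0.0955] yaw 58.3 ydir [-0.001 -0.011 -1.   ] F [  3.7  -1.8 -13.8] T [-0.31 -0.79  0.17] w 0.536 j7 0.89
```

>>> send_rows:
  plan: "0 0 0 0 0 0; 0 0 0 0 0 0"

```text
clock: 10.17
tcp_pos: [0.5068, 0.1028, 0.0958]
tool_rot: [-0.615, 0.621, 0.341, -0.346]
ft_force: [1.7, 0.3, -9.5]
gripper_width: 0.532
```

```bash
python3 -c "
from h import *;st()
b,p,R=look('scene6');k=6
B=cv2.resize(b[150:235,240:330],None,fx=k,fy=k,interpolation=cv2.INTER_CUBIC)
cv2.imwrite('pics/B6.png',B)"
```

```text
t 10.17 [0.5068 0.1028 0.0958] yaw 58.2 ydir [-0.002 -0.012 -1.   ] F [ 1.7  0.3 -9.5] T [ 0.05 -0.5   0.15] w 0.532 j7 0.89
[0.5068 0.1028 0.0958] [ 1.7  0.3 -9.5] [ 0.05 -0.5   0.15] 0.532
```

View pics/B6.png

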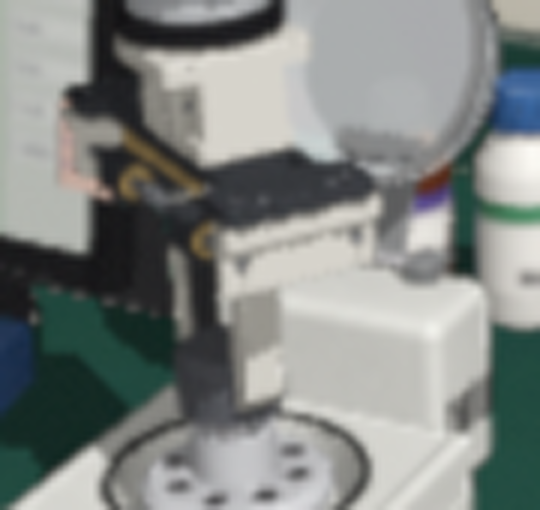

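>>> send_rows:
  plan: "0 -0.5 0 0 0 0; 0 -0.7 0 0 0 0; 0 -0.7 0 0 0 0; 0 0 0 0 0 0"

```text
clock: 10.55
tcp_pos: [0.5056, 0.1034, 0.1171]
tool_rot: [-0.616, 0.621, 0.34, -0.346]
ft_force: [0.5, 0.2, -1.4]
gripper_width: 0.535
```

```bash
python3 -c "
from h import *;st()
b,p,R=look('scene7');k=6
B=cv2.resize(b[150:235,240:330],None,fx=k,fy=k,interpolation=cv2.INTER_CUBIC)
cv2.imwrite('pics/B7.png',B)"
```

```text
t 10.55 [0.5056 0.1034 0.1171] yaw 58.0 ydir [-0.004 -0.01  -1.   ] F [ 0.5  0.2 -1.4] T [-0.03 -0.03 -0.01] w 0.535 j7 0.88
[0.5056 0.1034 0.1171] [ 0.5  0.2 -1.4] [-0.03 -0.03 -0.01] 0.535
```

View pics/B7.png

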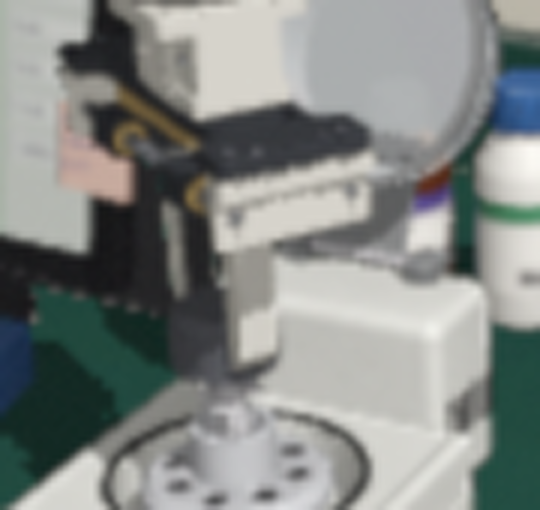

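>>> send_rows:
  plan: "0 -1.5 0 0 0 0; 0 -2.5 0 0 0 0; 0 -2.5 0 0 0 0; 0 -1 0 0 0 0; 0 0 0 0 0 0"

```text
clock: 11.02
tcp_pos: [0.5036, 0.1044, 0.1955]
tool_rot: [-0.617, 0.62, 0.339, -0.347]
ft_force: [0.7, -0.5, -0.7]
gripper_width: 0.534
```

```bash
python3 -c "
from h import *
b,p,R=look('scene8');k=6
u=(proj('scene',p)-[240,150])*k;print('tcp px',u)
B=cv2.resize(b[130:235,240:330],None,fx=k,fy=k,interpolation=cv2.INTER_CUBIC)
cv2.imwrite('pics/B8.png',B)
plan([.449,-.313,.2],-7.7,20)"
```

```text
[0.5036 0.1044 0.1955] [ 0.7 -0.5 -0.7] [-0.01 -0.03  0.01] 0.534
tcp px [208.76259546 207.53235788]
yaw now 57.98 tilt -0.9999 d mm [ -54.4 -417.3    5.3] turn [ 0.3 65.7 -0.7]
-1.91 -0.00 -0.88 0.02 3.28 -0.04; -1.86 -0.00 -0.98 0.02 3.28 -0.04; -1.80 -0.01 -1.09 0.02 3.28 -0.04; -1.74 -0.01 -1.19 0.02 3.28 -0.04; -1.66 -0.01 -1.29 0.02 3.28 -0.04; -1.59 -0.01 -1.38 0.02 3.28 -0.04; -1.51 -0.01 -1.47 0.02 3.28 -0.04; -1.42 -0.01 -1.55 0.02 3.28 -0.04; -1.33 -0.01 -1.63 0.02 3.28 -0.04; -1.23 -0.02 -1.71 0.02 3.28 -0.04; -1.13 -0.02 -1.77 0.02 3.28 -0.04; -1.03 -0.02 -1.84 0.02 3.28 -0.04; -0.92 -0.02 -1.89 0.02 3.28 -0.04; -0.81 -0.02 -1.94 0.02 3.28 -0.04; -0.70 -0.02 -1.98 0.02 3.28 -0.04; -0.59 -0.02 -2.02 0.02 3.28 -0.04; -0.47 -0.02 -2.05 0.02 3.28 -0.04; -0.35 -0.02 -2.07 0.02 3.28 -0.04; -0.23 -0.02 -2.09 0.02 3.28 -0.04; -0.11 -0.03 -2.10 0.02 3.28 -0.04
```

View pics/B8.png

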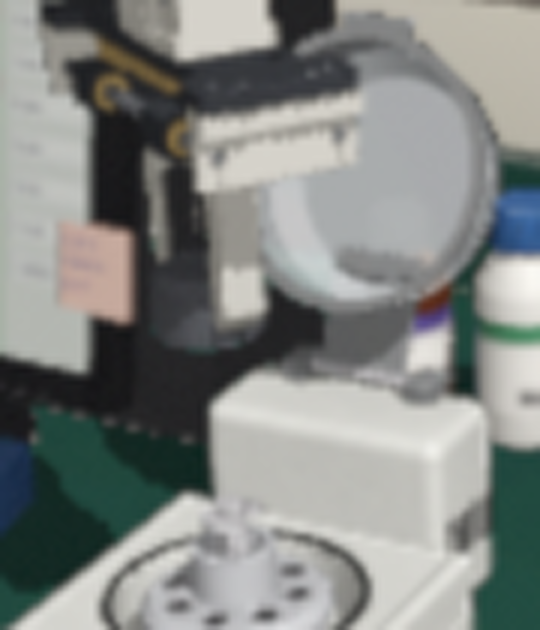

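>>> send_rows:
  plan: "-1.91 0 -0.88 0 3.3 0; -1.86 0 -0.98 0 3.3 0; -1.8 0 -1.09 0 3.3 0; -1.74 0 -1.19 0 3.3 0; -1.66 0 -1.29 0 3.3 0; -1.59 0 -1.38 0 3.3 0; -1.51 0 -1.47 0 3.3 0; -1.42 0 -1.55 0 3.3 0; -1.33 0 -1.63 0 3.3 0; -1.23 0 -1.71 0 3.3 0"

```text
clock: 11.9
tcp_pos: [0.4588, -0.1185, 0.1875]
tool_rot: [-0.693, 0.695, 0.125, -0.147]
ft_force: [1.4, 0.5, -2.4]
gripper_width: 0.535
```

```bash
python3 -c "
from h import *
st()
plan([.449,-.313,.2],-7.7,10)"
```

```text
t 11.9 [ 0.4588 -0.1185  0.1875] yaw 22.2 ydir [-0.03  -0.009 -1.   ] F [ 1.4  0.5 -2.4] T [-0.02 -0.05 -0.05] w 0.535 j7 0.78
yaw now 22.22 tilt -0.9995 d mm [  -9.8 -194.5   12.5] turn [ 0.3 29.9 -1.8]
-0.83 -0.10 -1.76 0.03 2.99 -0.18; -0.74 -0.11 -1.80 0.03 2.99 -0.18; -0.64 -0.11 -1.84 0.03 2.99 -0.18; -0.54 -0.11 -1.87 0.03 2.99 -0.18; -0.44 -0.12 -1.90 0.03 2.99 -0.18; -0.34 -0.12 -1.92 0.03 2.99 -0.18; -0.24 -0.12 -1.93 0.03 2.99 -0.18; -0.14 -0.12 -1.94 0.03 2.99 -0.18; -0.04 -0.12 -1.95 0.03 2.99 -0.18; 0.06 -0.12 -1.95 0.03 2.99 -0.18
```

>>> send_rows:
  plan: "-0.83 -0.1 -1.76 0 3 -0.2; -0.74 -0.1 -1.8 0 3 -0.2; -0.64 -0.1 -1.84 0 3 -0.2; -0.54 -0.1 -1.87 0 3 -0.2; -0.44 -0.1 -1.9 0 3 -0.2; -0.34 -0.1 -1.92 0 3 -0.2; -0.24 -0.1 -1.93 0 3 -0.2; -0.1 -0.1 -1.6 0 3 -0.2; 0 0 -1 0 3 -0.2; 0 0 0 0 2 0"

```text
clock: 12.73
tcp_pos: [0.4224, -0.3044, 0.1873]
tool_rot: [-0.701, 0.706, -0.078, 0.062]
ft_force: [-1.0, -0.0, -1.2]
gripper_width: 0.535
```

```bash
python3 -c "
from h import *
st()
plan([.449,-.313,.1],-7.7,4)"
```

```text
t 12.73 [ 0.4224 -0.3044  0.1873] yaw -11.4 ydir [-0.024 -0.004 -1.   ] F [-1.  -0.  -1.2] T [-0.08  0.06  0.01] w 0.535 j7 0.69
yaw now -11.37 tilt -0.9997 d mm [ 26.6  -8.6 -87.3] turn [ 0.4 -3.7 -1.3]
0.74 2.17 -0.06 0.11 -0.92 -0.34; 0.73 2.17 -0.08 0.11 -0.92 -0.34; 0.72 2.17 -0.09 0.11 -0.92 -0.34; 0.70 2.18 -0.11 0.11 -0.92 -0.34
```

>>> send_rows:
  plan: "0.9 1.5 0.05 0 -1 -0.3; 0.9 1.5 0.05 0 -1 -0.3; 0.8 1.5 0 0 -1 -0.3; 0 1 0 0 -1 -0.3; 0 0 0 0 0 0; 0 0 0 0 0 0"

```text
clock: 13.23
tcp_pos: [0.4393, -0.3124, 0.1257]
tool_rot: [-0.703, 0.707, -0.058, 0.049]
ft_force: [-0.8, -0.1, -1.8]
gripper_width: 0.535
```

```bash
python3 -c "
from h import *
st()
plan([.449,-.313,.06],-7.7,4)
b,p,R=look('scene9');k=4
cv2.imwrite('pics/B9.png',cv2.resize(b[170:330,330:480],None,fx=k,fy=k,interpolation=cv2.INTER_CUBIC))"
```

```text
t 13.23 [ 0.4393 -0.3124  0.1257] yaw -8.7 ydir [-0.012 -0.004 -1.   ] F [-0.8 -0.1 -1.8] T [-0.07  0.07 -0.03] w 0.535 j7 0.78
yaw now -8.68 tilt -0.9999 d mm [  9.7  -0.6 -65.7] turn [ 0.3 -1.  -0.7]
0.26 1.64 0.03 0.08 -0.25 -0.17; 0.26 1.64 0.03 0.08 -0.25 -0.17; 0.25 1.64 0.02 0.08 -0.25 -0.17; 0.25 1.64 0.02 0.08 -0.25 -0.17
[ 0.4393 -0.3124  0.1257] [-0.8 -0.1 -1.8] [-0.07  0.07 -0.03] 0.535
```

View pics/B9.png

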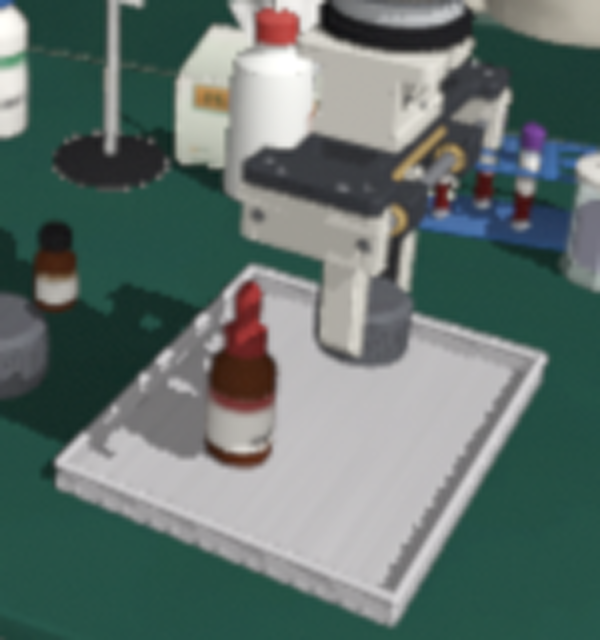

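```bash
python3 -c "
from h import *
print(proj('scene',[.4393,-.3124,.1257]),plane('scene',421,254,.1257),proj('scene',[.449,-.313,.003]))
f=cv2.cvtColor(eyes.grab_frame('top'),cv2.COLOR_RGB2BGR);k=4
cv2.imwrite('pics/T9.png',cv2.resize(f[150:290,310:460],None,fx=k,fy=k,interpolation=cv2.INTER_CUBIC))"
```

```text
[419.77565736 255.51273354] [ 0.44634497 -0.31333086  0.1257    ] [416.43891675 297.65581111]
```

View pics/T9.png

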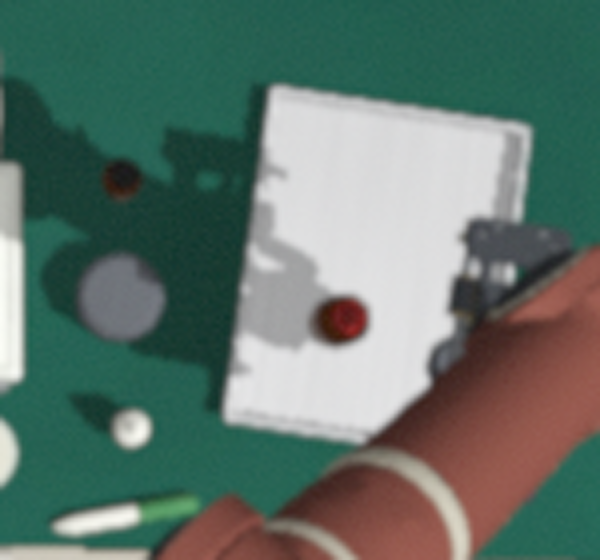

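>>> send_rows:
  plan: "0.27 1.6 0 0 -0.2 -0.15; 0.27 1.8 0 0 -0.2 -0.15; 0.27 1.8 0 0 -0.2 -0.15; 0.2 1.5 0 0 -0.2 -0.15; 0 0.6 0 0 0 0; 0 0 0 0 0 0; 0 0 0 0 0 0"

```text
clock: 13.92
tcp_pos: [0.4527, -0.3182, 0.0573]
tool_rot: [-0.701, 0.71, -0.046, 0.054]
ft_force: [0.1, -0.1, -1.8]
gripper_width: 0.531
```

```bash
python3 -c "
from h import *
st()
plan([.449,-.313,.006],-7.7,4)
b,p,R=look('scene10');k=4
cv2.imwrite('pics/B10.png',cv2.resize(b[170:330,330:480],None,fx=k,fy=k,interpolation=cv2.INTER_CUBIC))"
```

```text
t 13.92 [ 0.4527 -0.3182  0.0573] yaw -8.1 ydir [ 0.01  -0.014 -1.   ] F [ 0.1 -0.1 -1.8] T [-0.09  0.08 -0.03] w 0.531 j7 0.85
yaw now -8.09 tilt -0.9999 d mm [ -3.7   5.2 -51.3] turn [ 0.7 -0.4  0.7]
-0.13 1.28 0.13 0.18 -0.10 0.17
[ 0.4527 -0.3182  0.0573] [ 0.1 -0.1 -1.8] [-0.09  0.08 -0.03] 0.531
```

View pics/B10.png

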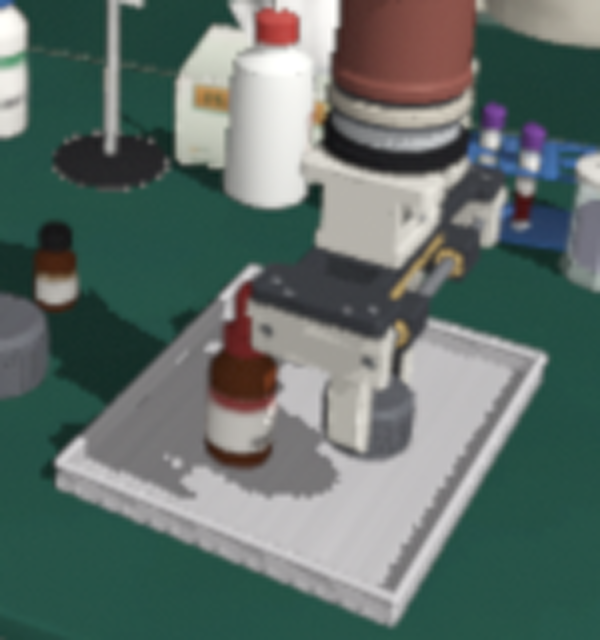

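>>> send_rows:
  plan: "-0.1 1 0.1 0.2 0 0.2; -0.1 1.2 0.1 0.2 0 0.2; -0.1 1 0.1 0.2 0 0.2; 0 0.5 0.1 0 0 0; 0 0 0 0 0 0; 0 0 0 0 0 0"

```text
clock: 14.47
tcp_pos: [0.4519, -0.3151, 0.0192]
tool_rot: [-0.704, 0.707, -0.048, 0.052]
ft_force: [0.3, 1.1, -2.3]
gripper_width: 0.535
```

```bash
python3 -c "
from h import *
st()
plan([.449,-.322,.006],-7.7,2)"
```

```text
t 14.47 [ 0.4519 -0.3151  0.0192] yaw -8.1 ydir [ 0.005 -0.004 -1.   ] F [ 0.3  1.1 -2.3] T [-0.08  0.09  0.02] w 0.535 j7 0.87
yaw now -8.12 tilt -1.0 d mm [ -2.9  -6.9 -13.2] turn [ 0.2 -0.4  0.3]
-0.10 0.66 -0.36 0.09 -0.21 0.14
```

>>> send_rows:
  plan: "0 0.3 -0.3 0.1 0 0.1; 0 0.3 -0.3 0 0 0; 0 0.2 -0.1 0 0 0; 0 0.1 0 0 0 0; 0 0 0 0 0 0"

```text
clock: 14.88
tcp_pos: [0.4511, -0.3236, 0.0097]
tool_rot: [-0.704, 0.706, -0.049, 0.052]
ft_force: [-0.8, 0.2, -1.0]
gripper_width: 0.538
```

```bash
python3 -c "
from h import *
st()"
```

```text
t 14.88 [ 0.4511 -0.3236  0.0097] yaw -8.1 ydir [ 0.004 -0.003 -1.   ] F [-0.8  0.2 -1. ] T [-0.09  0.11 -0.  ] w 0.538 j7 0.89
```

>>> send_rows:
  plan: "0 0.25 0 0 0 0; 0 0.2 0 0 0 0; 0 0.1 0 0 0 0; 0 0 0 0 0 0"

```text
clock: 15.22
tcp_pos: [0.4513, -0.3238, 0.004]
tool_rot: [-0.704, 0.706, -0.049, 0.052]
ft_force: [0.2, 0.2, -1.9]
gripper_width: 0.534
```

```bash
python3 -c "
from h import *
st()
b,p,R=look('scene11');k=6
cv2.imwrite('pics/B11.png',cv2.resize(b[220:310,370:470],None,fx=k,fy=k,interpolation=cv2.INTER_CUBIC))"
```

```text
t 15.22 [ 0.4513 -0.3238  0.004 ] yaw -8.1 ydir [ 0.004 -0.003 -1.   ] F [ 0.2  0.2 -1.9] T [-0.06  0.14 -0.02] w 0.534 j7 0.89
[ 0.4513 -0.3238  0.004 ] [ 0.2  0.2 -1.9] [-0.06  0.14 -0.02] 0.534
```

View pics/B11.png

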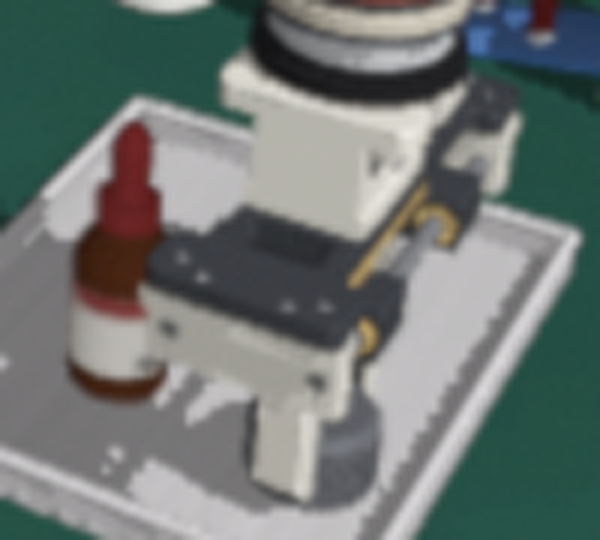

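>>> send_rows:
  plan: "0 0.15 0 0 0 0; 0 0.1 0 0 0 0; 0 0 0 0 0 0"

```text
clock: 15.52
tcp_pos: [0.4517, -0.3241, 0.0032]
tool_rot: [-0.704, 0.706, -0.048, 0.052]
ft_force: [-0.4, 0.7, -1.9]
gripper_width: 0.537
```

```bash
python3 -c "
from h import *
st()"
```

```text
t 15.52 [ 0.4517 -0.3241  0.0032] yaw -8.1 ydir [ 0.006 -0.003 -1.   ] F [-0.4  0.7 -1.9] T [-0.09  0.08  0.03] w 0.537 j7 0.9
```

>>> send_rows:
  plan: "0 0.25 0 0 0 0; 0 0.25 0 0 0 0; 0 0 0 0 0 0"

```text
clock: 15.77
tcp_pos: [0.4523, -0.3245, 0.0037]
tool_rot: [-0.705, 0.706, -0.047, 0.053]
ft_force: [0.5, -0.3, -1.9]
gripper_width: 0.538
```

```bash
python3 -c "
from h import *
st()"
```

```text
t 15.77 [ 0.4523 -0.3245  0.0037] yaw -8.1 ydir [ 0.009 -0.002 -1.   ] F [ 0.5 -0.3 -1.9] T [-0.05  0.08  0.03] w 0.538 j7 0.9
```

```bash
python3 -c "
from h import *
from plant import bot
s=bot.get_state();print(s['joint_positions'].round(3),s['joint_torque'].round(1))
b,p,R=look('scene12');k=9
c=cv2.resize(b[270:310,400:450],None,fx=k,fy=k,interpolation=cv2.INTER_CUBIC)
for q in range(0,360,15):
  for z,col in((.003,(0,255,255)),(.007,(0,0,255))):
    u=(proj('scene',[.452+.025*np.cos(np.radians(q)),-.3243+.025*np.sin(np.radians(q)),z])-[400,270]+.5)*k;cv2.circle(c,(int(u[0]),int(u[1])),2,col,-1)
cv2.imwrite('pics/B12.png',c)"
```

```text
[ 0.368  0.775  0.346  1.898 -0.485  0.543  0.899] [  0.  -44.5   4.8  -9.   -0.    0.2   0. ]
[ 0.4523 -0.3245  0.0037] [ 0.5 -0.3 -1.9] [-0.05  0.08  0.03] 0.538
```

View pics/B12.png

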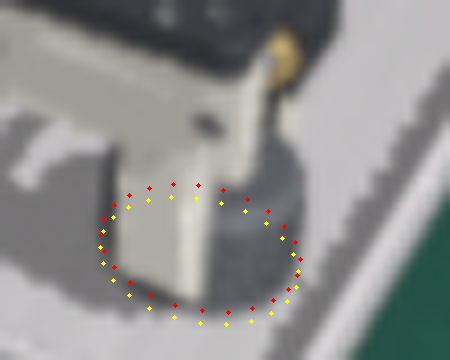

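>>> send_rows:
  plan: "-0.1 0.6 0 0 0 0.4; 0 0.6 0 0 0 0; 0 0 0 0 0 0"

```text
clock: 16.07
tcp_pos: [0.4528, -0.3266, 0.0011]
tool_rot: [-0.705, 0.706, -0.047, 0.054]
ft_force: [-0.8, -0.0, -1.8]
gripper_width: 0.541
```

```bash
python3 -c "
from h import *
st()"
```

```text
t 16.07 [ 0.4528 -0.3266  0.0011] yaw -8.2 ydir [ 0.009 -0.001 -1.   ] F [-0.8 -0.  -1.8] T [-0.14  0.11  0.02] w 0.541 j7 0.9
```

```bash
python3 -c "
from h import *
b,p,R=look('scene13')
from plant import bot
print(bot.get_state()['joint_torque'].round(1),bot.get_state()['joint_positions'].round(3))
f=cv2.cvtColor(eyes.grab_frame('top'),cv2.COLOR_RGB2BGR);cv2.imwrite('pics/top13.png',f[130:400,230:470].repeat(2,0).repeat(2,1))"
```

```text
[ 0.4528 -0.3266  0.0011] [-0.8 -0.  -1.8] [-0.14  0.11  0.02] 0.541
[ -0.5 -43.1   4.3  -8.4  -0.    0.2   0. ] [ 0.373  0.781  0.343  1.894 -0.486  0.54   0.902]
```

View pics/scene13.png

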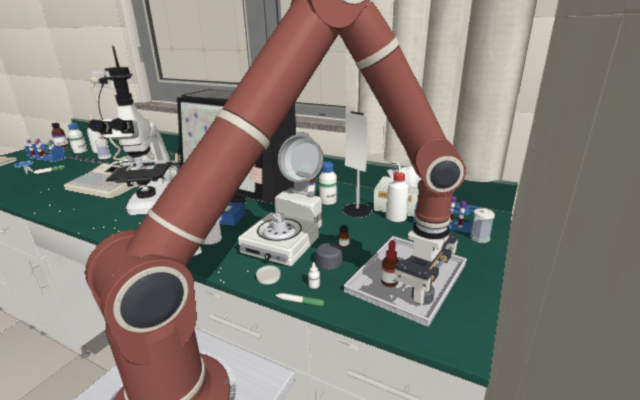

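View pics/top13.png

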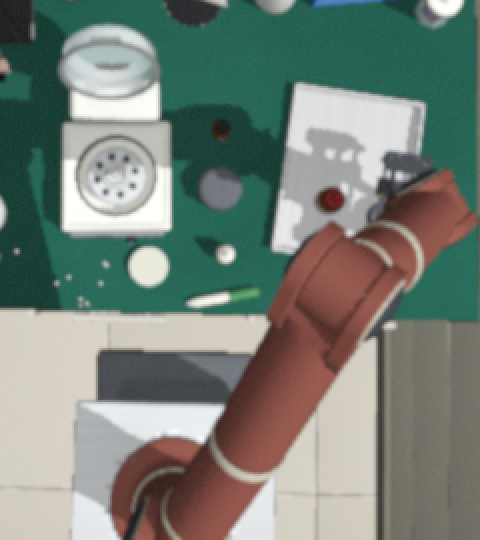

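>>> send_rows:
  plan: "0 0.3 0 0 0 0"

```text
clock: 16.25
tcp_pos: [0.4531, -0.3266, -0.0009]
tool_rot: [0.705, -0.705, 0.047, -0.054]
ft_force: [-7.1, 6.3, 43.5]
gripper_width: 0.54
```

```bash
python3 -c "
from h import *
st()"
```

```text
t 16.25 [ 0.4531 -0.3266 -0.0009] yaw -8.1 ydir [ 0.01  -0.001 -1.   ] F [-7.1  6.3 43.5] T [1.7  1.88 0.06] w 0.54 j7 0.9
```

>>> send_rows:
  plan: "0 -0.2 0 0 0 0; 0 0 0 0 0 0"

```text
clock: 16.42
tcp_pos: [0.4534, -0.3266, 0.0011]
tool_rot: [0.705, -0.705, 0.047, -0.054]
ft_force: [-0.6, 0.1, -1.8]
gripper_width: 0.54
```

>>> send_rows:
  plan: "0 0 0 0 0 0; 0 0 0 0 0 0; 0 0 0 0 0 0; 0 0 0 0 0 0"
  hand: 0.68

```text
clock: 16.75
tcp_pos: [0.4531, -0.3257, -0.002]
tool_rot: [0.706, -0.705, 0.047, -0.052]
ft_force: [-0.1, -0.9, 0.1]
gripper_width: 0.675
```

```bash
python3 -c "
from h import *
st()
b,p,R=look('scene14');k=6
cv2.imwrite('pics/B14.png',cv2.resize(b[220:310,370:470],None,fx=k,fy=k,interpolation=cv2.INTER_CUBIC))"
```

```text
t 16.75 [ 0.4531 -0.3257 -0.002 ] yaw -8.1 ydir [ 0.007  0.001 -1.   ] F [-0.1 -0.9  0.1] T [-0.1   0.11 -0.02] w 0.675 j7 0.9
[ 0.4531 -0.3257 -0.002 ] [-0.1 -0.9  0.1] [-0.1   0.11 -0.02] 0.675
```

View pics/B14.png

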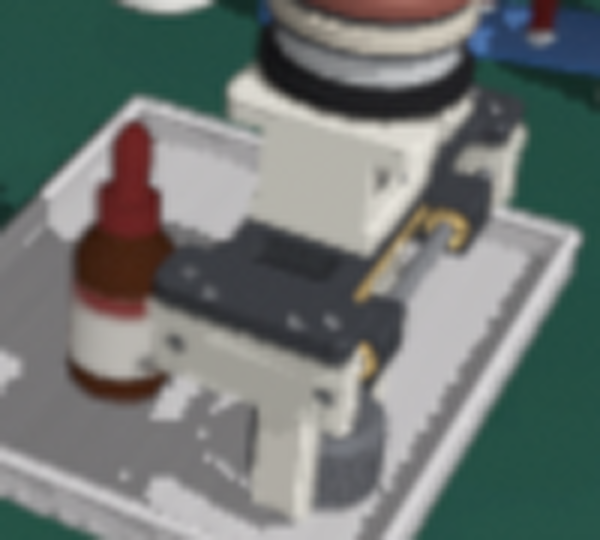

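>>> send_rows:
  plan: "0 -0.8 0 0 0 0; 0 -1.5 0 0 0 0; 0 -2.5 0 0 0 0; 0 -3 0 0 0 0; 0 -3 0 0 0 0; 0 -3 0 0 0 0; 0 -3 0 0 0 0; 0 -1.5 0 0 0 0"

```text
clock: 17.47
tcp_pos: [0.4487, -0.324, 0.1866]
tool_rot: [0.708, -0.703, 0.052, -0.049]
ft_force: [-0.0, -0.9, 0.4]
gripper_width: 0.679
```

```bash
python3 -c "
from h import *
st()
b,p,R=look('scene15');k=4
cv2.imwrite('pics/B15.png',cv2.resize(b[170:330,330:480],None,fx=k,fy=k,interpolation=cv2.INTER_CUBIC))
plan([.507,.104,.2],88,22)"
```

```text
t 17.47 [ 0.4487 -0.324   0.1866] yaw -8.2 ydir [-0.004  0.007 -1.   ] F [-0.  -0.9  0.4] T [-0.1   0.04 -0.02] w 0.679 j7 0.76
[ 0.4487 -0.324   0.1866] [-0.  -0.9  0.4] [-0.1   0.04 -0.02] 0.679
yaw now -8.18 tilt -1.0 d mm [ 57.2 429.1  11.3] turn [ -0.2 -96.2   0.2]
-0.02 -0.04 1.97 -0.01 -4.37 0.01; 0.13 -0.04 1.96 -0.01 -4.37 0.01; 0.28 -0.04 1.95 -0.01 -4.37 0.01; 0.43 -0.04 1.92 -0.01 -4.37 0.01; 0.57 -0.04 1.88 -0.01 -4.37 0.01; 0.71 -0.04 1.83 -0.01 -4.37 0.01; 0.85 -0.04 1.77 -0.01 -4.37 0.01; 0.98 -0.04 1.70 -0.01 -4.37 0.01; 1.11 -0.05 1.62 -0.01 -4.37 0.01; 1.23 -0.05 1.53 -0.01 -4.37 0.01; 1.35 -0.05 1.44 -0.01 -4.37 0.01; 1.45 -0.05 1.33 -0.01 -4.37 0.01; 1.55 -0.05 1.21 -0.01 -4.37 0.01; 1.64 -0.05 1.09 -0.01 -4.37 0.01; 1.71 -0.05 0.97 -0.01 -4.37 0.01; 1.78 -0.05 0.83 -0.01 -4.37 0.01; 1.84 -0.05 0.69 -0.01 -4.37 0.01; 1.89 -0.05 0.55 -0.01 -4.37 0.01; 1.93 -0.05 0.41 -0.01 -4.37 0.01; 1.95 -0.05 0.26 -0.01 -4.37 0.01; 1.96 -0.05 0.11 -0.01 -4.37 0.01; 1.97 -0.05 -0.04 -0.01 -4.37 0.01
```

View pics/B15.png

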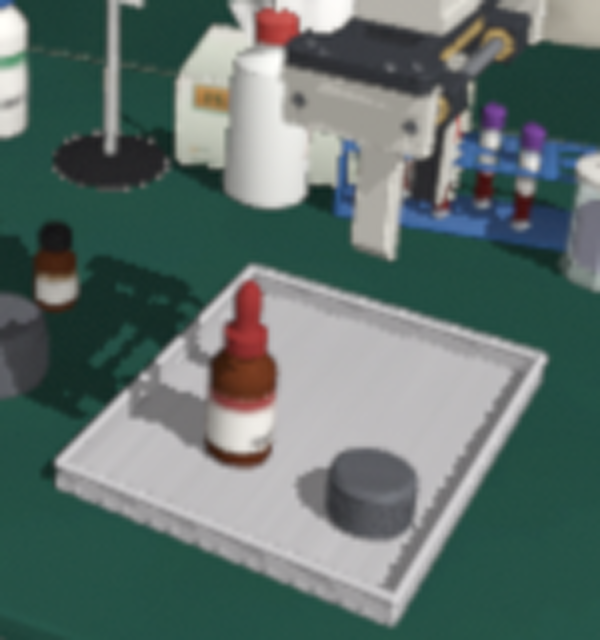

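>>> send_rows:
  plan: "0 -0.1 1.97 0 -4.4 0; 0.13 -0.1 1.96 0 -4.4 0; 0.28 -0.1 1.95 0 -4.4 0; 0.43 -0.1 1.92 0 -4.4 0; 0.57 0 1.88 0 -4.4 0; 0.71 0 1.83 0 -4.4 0; 0.85 0 1.77 0 -4.4 0; 0.98 0 1.7 0 -4.4 0; 1.11 0 1.62 0 -4.4 0; 1.23 0 1.53 0 -4.4 0"
  hand: 0.7

```text
clock: 18.35
tcp_pos: [0.4704, -0.1284, 0.1959]
tool_rot: [-0.669, 0.672, 0.226, -0.224]
ft_force: [-0.3, -1.0, 0.7]
gripper_width: 0.703
```

```bash
python3 -c "
from h import *
st()
plan([.507,.104,.2],88,11)"
```

```text
t 18.35 [ 0.4704 -0.1284  0.1959] yaw 37.1 ydir [ 0.003 -0.003 -1.   ] F [-0.3 -1.   0.7] T [-0.02  0.07  0.05] w 0.703 j7 1.03
yaw now 37.14 tilt -1.0 d mm [ 36.6 232.4   4.1] turn [  0.3 -50.9  -0.1]
1.54 -0.04 1.48 0.02 -4.62 -0.01; 1.66 -0.04 1.35 0.02 -4.62 -0.01; 1.76 -0.04 1.22 0.02 -4.62 -0.01; 1.85 -0.04 1.07 0.02 -4.62 -0.01; 1.93 -0.04 0.92 0.02 -4.62 -0.01; 2.00 -0.04 0.76 0.02 -4.62 -0.01; 2.05 -0.04 0.60 0.02 -4.62 -0.01; 2.10 -0.04 0.43 0.02 -4.62 -0.01; 2.12 -0.04 0.26 0.02 -4.62 -0.01; 2.14 -0.04 0.09 0.02 -4.62 -0.01; 2.14 -0.04 -0.09 0.02 -4.62 -0.01
```

>>> send_rows:
  plan: "1.54 0 1.48 0 -4.6 0; 1.66 0 1.35 0 -4.6 0; 1.76 0 1.22 0 -4.6 0; 1.85 0 1.07 0 -4.6 0; 1.93 0 0.92 0 -4.6 0; 2 0 0.76 0 -4.6 0; 2.05 0 0.6 0 -4.6 0; 2.1 0 0.43 0 -4.6 0; 1.5 0 0.2 0 -4.6 0; 1 0 0.1 0 -4 0"

```text
clock: 19.18
tcp_pos: [0.4931, 0.0774, 0.1939]
tool_rot: [-0.521, 0.522, 0.476, -0.479]
ft_force: [-0.1, -0.3, -0.7]
gripper_width: 0.701
```

>>> send_rows:
  plan: "0 0 0 0 0 0; 0 0 0 0 0 0"

```text
clock: 19.35
tcp_pos: [0.4922, 0.0802, 0.1934]
tool_rot: [0.521, -0.52, -0.478, 0.48]
ft_force: [0.4, 0.4, -0.4]
gripper_width: 0.699
```

```bash
python3 -c "
from h import *
st()
plan([.507,.104,.15],88,3)"
```

```text
t 19.35 [0.4922 0.0802 0.1934] yaw 85.2 ydir [-0.003 -0.002 -1.   ] F [ 0.4  0.4 -0.4] T [ 0.03 -0.01  0.03] w 0.699 j7 1.31
yaw now 85.22 tilt -1.0 d mm [ 14.8  23.8 -43.4] turn [-0.2 -2.8 -0.1]
0.83 1.45 -0.43 -0.06 -0.93 -0.03; 0.83 1.45 -0.44 -0.06 -0.93 -0.03; 0.82 1.45 -0.45 -0.06 -0.93 -0.03
```

>>> send_rows:
  plan: "0.85 1 -0.45 0 -1 0; 0.85 1 -0.45 0 -1 0; 0.7 1 -0.45 0 -1 0; 0 0.5 0 0 0 0; 0 0 0 0 0 0"

```text
clock: 19.77
tcp_pos: [0.5085, 0.1016, 0.1539]
tool_rot: [-0.509, 0.509, 0.489, -0.493]
ft_force: [-1.4, -0.1, -0.4]
gripper_width: 0.702
```

```bash
python3 -c "
from h import *
st()
plan([.5074,.1042,.085],88,4)"
```

```text
t 19.77 [0.5085 0.1016 0.1539] yaw 88.0 ydir [-0.004 -0.004 -1.   ] F [-1.4 -0.1 -0.4] T [ 0.    0.   -0.03] w 0.702 j7 1.31
yaw now 87.98 tilt -1.0 d mm [ -1.1   2.6 -68.9] turn [-0.2 -0.  -0.2]
0.07 1.72 0.02 -0.06 -0.01 -0.06
```

>>> send_rows:
  plan: "0.07 1.6 0 0 0 0; 0.07 1.7 0 0 0 0; 0.07 1.7 0 0 0 0; 0 1.2 0 0 0 0; 0 0 0 0 0 0; 0 0 0 0 0 0"

```text
clock: 20.27
tcp_pos: [0.5089, 0.1011, 0.0879]
tool_rot: [-0.51, 0.51, 0.487, -0.493]
ft_force: [-0.1, -0.7, -0.2]
gripper_width: 0.698
```

```bash
python3 -c "
from h import *
st()
plan([.5074,.1042,.061],88,4)
b,p,R=look('scene16');k=6
cv2.imwrite('pics/B16.png',cv2.resize(b[150:245,240:330],None,fx=k,fy=k,interpolation=cv2.INTER_CUBIC))"
```

```text
t 20.27 [0.5089 0.1011 0.0879] yaw 87.7 ydir [-0.005 -0.006 -1.   ] F [-0.1 -0.7 -0.2] T [ 0.04 -0.04  0.04] w 0.698 j7 1.31
yaw now 87.72 tilt -1.0 d mm [ -1.5   3.1 -26.9] turn [-0.3 -0.3 -0.4]
0.08 0.67 0.04 -0.07 -0.07 -0.09
[0.5089 0.1011 0.0879] [-0.1 -0.7 -0.2] [ 0.04 -0.04  0.04] 0.698
```

View pics/B16.png

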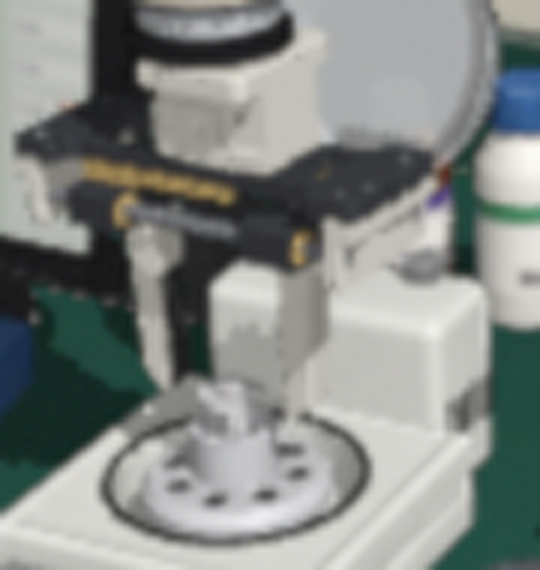

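>>> send_rows:
  plan: "0.1 0.7 0.05 0 0 0; 0.1 0.7 0.05 0 0 0; 0.1 0.7 0 0 0 0; 0 0.5 0 0 0 0; 0 0 0 0 0 0; 0 0 0 0 0 0"

```text
clock: 20.82
tcp_pos: [0.5099, 0.1044, 0.062]
tool_rot: [-0.509, 0.511, 0.488, -0.491]
ft_force: [0.4, 0.3, 0.2]
gripper_width: 0.7
```

```bash
python3 -c "
from h import *
st()
plan([.5074,.1042,.061],88,1)
b,p,R=look('scene17');k=6
cv2.imwrite('pics/B17.png',cv2.resize(b[150:245,240:330],None,fx=k,fy=k,interpolation=cv2.INTER_CUBIC))"
```

```text
t 20.82 [0.5099 0.1044 0.062 ] yaw 87.7 ydir [-0.    -0.005 -1.   ] F [0.4 0.3 0.2] T [0.03 0.05 0.  ] w 0.7 j7 1.31
yaw now 87.67 tilt -1.0 d mm [-2.5 -0.2 -1. ] turn [ 0.  -0.3 -0.3]
-0.03 0.10 0.25 0.01 -0.33 -0.30
[0.5099 0.1044 0.062 ] [0.4 0.3 0.2] [0.03 0.05 0.  ] 0.7
```

View pics/B17.png

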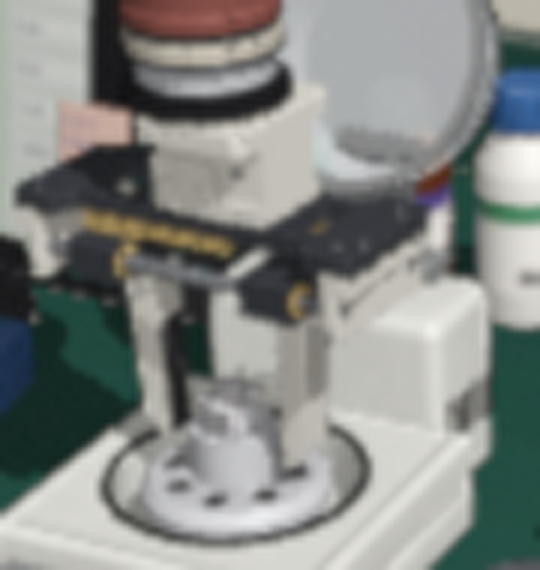

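>>> send_rows:
  plan: "0 0.35 0.2 0 -0.3 -0.3; 0 0.3 0.05 0 0 0; 0 0 0 0 0 0"

```text
clock: 21.12
tcp_pos: [0.5076, 0.1045, 0.0555]
tool_rot: [-0.508, 0.509, 0.492, -0.491]
ft_force: [-0.3, 0.2, 0.2]
gripper_width: 0.697
```

>>> send_rows:
  plan: "0 0 0 0 0 0; 0 0 0 0 0 0; 0 0 0 0 0 0; 0 0 0 0 0 0; 0 0 0 0 0 0; 0 0 0 0 0 0"
  hand: 0.2
  force: 40

```text
clock: 21.62
tcp_pos: [0.5076, 0.1041, 0.0556]
tool_rot: [-0.509, 0.509, 0.492, -0.49]
ft_force: [-0.6, -0.8, -1.2]
gripper_width: 0.433
```

```bash
python3 -c "
from h import *
st()
b,p,R=look('scene18');k=6
cv2.imwrite('pics/B18.png',cv2.resize(b[150:245,240:330],None,fx=k,fy=k,interpolation=cv2.INTER_CUBIC))"
```

```text
t 21.62 [0.5076 0.1041 0.0556] yaw 88.0 ydir [ 0.002  0.001 -1.   ] F [-0.6 -0.8 -1.2] T [ 0.06 -0.04 -0.04] w 0.433 j7 1.31
[0.5076 0.1041 0.0556] [-0.6 -0.8 -1.2] [ 0.06 -0.04 -0.04] 0.433
```

View pics/B18.png

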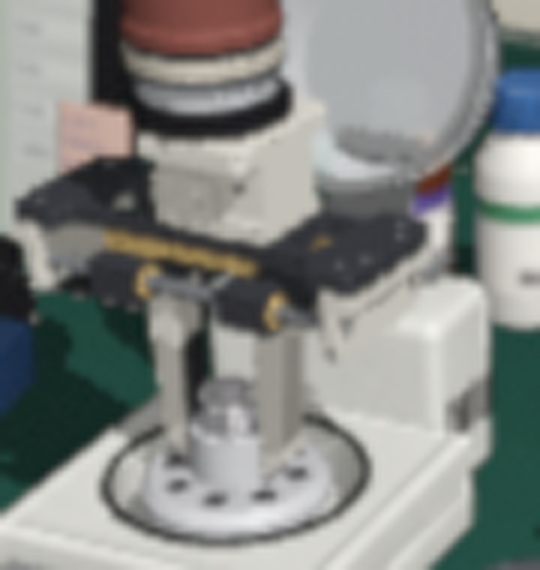

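>>> send_rows:
  plan: "0 -0.5 0 0 0 0; 0 -1 0 0 0 0; 0 -1 0 0 0 0"

```text
clock: 21.92
tcp_pos: [0.5061, 0.1039, 0.0798]
tool_rot: [0.509, -0.508, -0.49, 0.492]
ft_force: [0.5, 0.2, -4.4]
gripper_width: 0.433
```

```bash
python3 -c "
from h import *
st();plan([.5076,.1042,.14],88,6)"
```

```text
t 21.92 [0.5061 0.1039 0.0798] yaw 88.0 ydir [-0.003 -0.001 -1.   ] F [ 0.5  0.2 -4.4] T [ 0.06 -0.27  0.03] w 0.433 j7 1.31
yaw now 87.98 tilt -1.0 d mm [ 1.5  0.3 60.2] turn [-0.2 -0.  -0. ]
0.01 -1.00 -0.02 -0.03 -0.00 -0.01
```

>>> send_rows:
  plan: "0 -1 -0.1 0 0 0; 0 -1.2 -0.1 0 0 0; 0 -1.2 -0.05 0 0 0"

```text
clock: 22.17
tcp_pos: [0.5073, 0.1037, 0.1168]
tool_rot: [0.51, -0.508, -0.49, 0.493]
ft_force: [1.7, 0.3, -3.1]
gripper_width: 0.431
```

```bash
python3 -c "
from h import *
st();plan([.5076,.1042,.15],88,4)"
```

```text
t 22.17 [0.5073 0.1037 0.1168] yaw 88.0 ydir [-0.006 -0.001 -1.   ] F [ 1.7  0.3 -3.1] T [ 0.03 -0.03  0.  ] w 0.431 j7 1.31
yaw now 88.0 tilt -1.0 d mm [ 0.3  0.5 33.2] turn [-0.3  0.  -0.1]
0.01 -0.83 -0.00 -0.08 0.00 -0.02
```

>>> send_rows:
  plan: "0 -1.5 -0.1 0 0 0; 0 -2 -0.1 0 0 0; 0 -2 -0.1 0 0 0; 0 -1.5 -0.1 0 0 0; 0 -0.6 0 0 0 0"

```text
clock: 22.58
tcp_pos: [0.5092, 0.1033, 0.2012]
tool_rot: [0.51, -0.507, -0.489, 0.493]
ft_force: [0.5, 0.2, -3.1]
gripper_width: 0.432
```

```bash
python3 -c "
from h import *
st();plan([.582,-.300,.19],82.3,20)
b,p,R=look('scene19');k=5
cv2.imwrite('pics/B19.png',cv2.resize(b[120:235,240:340],None,fx=k,fy=k,interpolation=cv2.INTER_CUBIC))"
```

```text
t 22.58 [0.5092 0.1033 0.2012] yaw 88.0 ydir [-0.007 -0.001 -1.   ] F [ 0.5  0.2 -3.1] T [ 0.02 -0.09  0.01] w 0.432 j7 1.31
yaw now 88.02 tilt -1.0 d mm [  72.8 -403.3  -11.2] turn [-0.4  5.7 -0.1]
-2.00 0.06 -0.43 -0.02 0.29 -0.00; -2.00 0.06 -0.44 -0.02 0.29 -0.00; -2.00 0.06 -0.45 -0.02 0.29 -0.00; -2.00 0.06 -0.46 -0.02 0.29 -0.00; -1.99 0.06 -0.47 -0.02 0.29 -0.00; -1.99 0.06 -0.48 -0.02 0.29 -0.00; -1.99 0.06 -0.49 -0.02 0.29 -0.00; -1.99 0.06 -0.50 -0.02 0.29 -0.00; -1.98 0.06 -0.51 -0.02 0.29 -0.00; -1.98 0.06 -0.52 -0.02 0.29 -0.00; -1.98 0.06 -0.53 -0.02 0.29 -0.00; -1.98 0.06 -0.54 -0.02 0.29 -0.00; -1.97 0.06 -0.55 -0.02 0.29 -0.00; -1.97 0.06 -0.56 -0.02 0.29 -0.00; -1.97 0.06 -0.57 -0.02 0.29 -0.00; -1.96 0.06 -0.58 -0.02 0.29 -0.00; -1.96 0.06 -0.59 -0.02 0.29 -0.00; -1.96 0.06 -0.60 -0.02 0.29 -0.00; -1.96 0.06 -0.61 -0.02 0.29 -0.00; -1.95 0.06 -0.62 -0.02 0.29 -0.00
[0.5092 0.1033 0.2012] [ 0.5  0.2 -3.1] [ 0.02 -0.09  0.01] 0.432
```

View pics/B19.png

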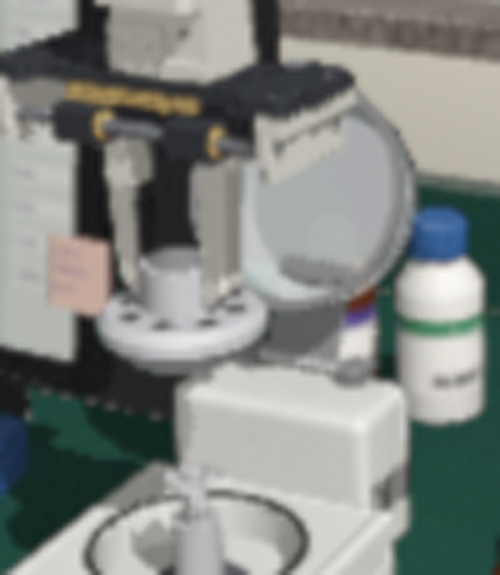

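>>> send_rows:
  plan: "-1 0 -0.2 0 0.3 0; -1.8 0 -0.44 0 0.3 0; -2 0 -0.45 0 0.3 0; -2 0 -0.46 0 0.3 0; -2 0 -0.47 0 0.3 0; -2 0 -0.48 0 0.3 0; -2 0 -0.49 0 0.3 0; -2 0 -0.5 0 0.3 0; -2 0 -0.51 0 0.3 0; -2 0 -0.52 0 0.3 0"

```text
clock: 23.47
tcp_pos: [0.534, -0.0951, 0.1918]
tool_rot: [0.527, -0.512, -0.472, 0.487]
ft_force: [0.5, -0.3, -2.9]
gripper_width: 0.427
```

```bash
python3 -c "
from h import *
st();plan([.582,-.300,.19],82.3,10)"
```

```text
t 23.47 [ 0.534  -0.0951  0.1918] yaw 85.3 ydir [-0.03   0.001 -1.   ] F [ 0.5 -0.3 -2.9] T [ 0.01 -0.08  0.  ] w 0.427 j7 1.66
yaw now 85.35 tilt -0.9995 d mm [  48.  -204.9   -1.8] turn [-1.7  3.  -0.1]
-2.00 0.00 -0.65 -0.17 0.30 -0.01; -2.00 0.00 -0.66 -0.17 0.30 -0.01; -2.00 0.00 -0.67 -0.17 0.30 -0.01; -1.99 0.01 -0.68 -0.17 0.30 -0.01; -1.99 0.01 -0.69 -0.17 0.30 -0.01; -1.99 0.01 -0.70 -0.17 0.30 -0.01; -1.98 0.01 -0.71 -0.17 0.30 -0.01; -1.98 0.01 -0.72 -0.17 0.30 -0.01; -1.97 0.01 -0.73 -0.17 0.30 -0.01; -1.97 0.02 -0.74 -0.17 0.30 -0.01
```

>>> send_rows:
  plan: "-2 0 -0.68 -0.4 0.3 0; -2 0 -0.68 -0.4 0.3 0; -2 0 -0.69 -0.4 0.3 0; -2 0 -0.7 -0.4 0.3 0; -2 0 -0.7 -0.4 0.3 0; -2 0 -0.72 -0.4 0.3 0; -2 0 -0.73 -0.4 0.3 0; -1.8 0 -0.74 -0.4 0.3 0; -1 0 -0.4 0 0.3 0; -0.4 0 -0.2 0 0 0"

```text
clock: 24.3
tcp_pos: [0.5617, -0.294, 0.1754]
tool_rot: [0.536, -0.534, -0.459, 0.465]
ft_force: [-0.3, -0.5, -3.6]
gripper_width: 0.433
```

```bash
python3 -c "
from h import *
st();plan([.582,-.300,.13],82.3,5)
b,p,R=look('scene20');k=4
cv2.imwrite('pics/B20.png',cv2.resize(b[170:330,330:480],None,fx=k,fy=k,interpolation=cv2.INTER_CUBIC))"
```

```text
t 24.3 [ 0.5617 -0.294   0.1754] yaw 81.6 ydir [-0.008 -0.003 -1.   ] F [-0.3 -0.5 -3.6] T [-0.05  0.03 -0.06] w 0.433 j7 1.92
yaw now 81.58 tilt -1.0 d mm [ 20.3  -6.  -45.4] turn [-0.4 -0.7 -0.2]
-0.06 0.90 -0.43 -0.09 -0.15 -0.05
[ 0.5617 -0.294   0.1754] [-0.3 -0.5 -3.6] [-0.05  0.03 -0.06] 0.433
```

View pics/B20.png

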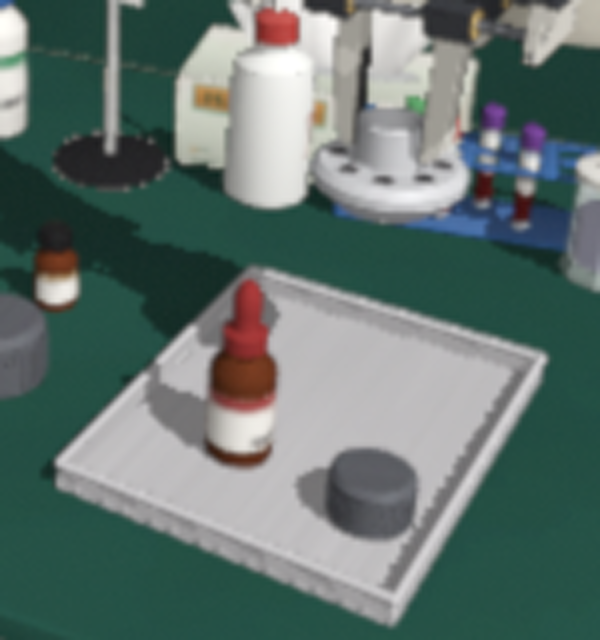

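>>> send_rows:
  plan: "0 0.8 -0.5 0 0 0; 0 1 -0.5 0 0 0; 0 1 -0.5 0 0 0; -0.1 1 -0.4 0 0 0; -0.1 1 -0.1 0 0 0; -0.1 1 0 0 0 0; 0 0.6 0 0 0 0; 0 0 0 0 0 0"

```text
clock: 25.02
tcp_pos: [0.5823, -0.2916, 0.1007]
tool_rot: [0.538, -0.528, -0.462, 0.467]
ft_force: [0.1, -0.2, -3.0]
gripper_width: 0.432
```

```bash
python3 -c "
from h import *
st();plan([.582,-.300,.06],82.3,5)
b,p,R=look('scene21');k=4
c=cv2.resize(b[170:330,330:480],None,fx=k,fy=k,interpolation=cv2.INTER_CUBIC)
for q in range(0,360,10):
    u=(proj('scene',[.582+.046*np.cos(np.radians(q)),-.3+.046*np.sin(np.radians(q)),.012])-[330,170]+.5)*k;cv2.circle(c,(int(u[0]),int(u[1])),2,(0,255,255),-1)
cv2.imwrite('pics/B21.png',c)"
```

```text
t 25.02 [ 0.5823 -0.2916  0.1007] yaw 82.1 ydir [-0.014  0.005 -1.   ] F [ 0.1 -0.2 -3. ] T [ 0.01  0.02 -0.01] w 0.432 j7 1.92
yaw now 82.1 tilt -0.9999 d mm [ -0.3  -8.4 -40.7] turn [-0.9 -0.2  0.2]
-0.17 0.81 -0.03 -0.17 -0.04 0.04
[ 0.5823 -0.2916  0.1007] [ 0.1 -0.2 -3. ] [ 0.01  0.02 -0.01] 0.432
```

View pics/B21.png

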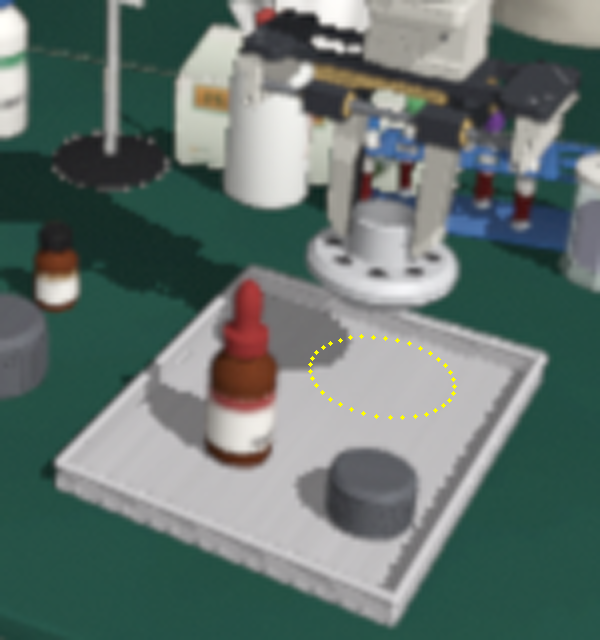

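>>> send_rows:
  plan: "-0.2 0.8 0 -0.3 0 0; -0.2 1 0 -0.3 0 0; -0.2 1 0 -0.3 0 0; -0.1 1 0 -0.2 0 0; 0 0.9 0 0 0 0; 0 0.4 0 0 0 0; 0 0 0 0 0 0"

```text
clock: 25.65
tcp_pos: [0.5829, -0.3018, 0.0503]
tool_rot: [-0.53, 0.537, 0.467, -0.461]
ft_force: [0.7, 0.4, -3.5]
gripper_width: 0.431
```

```bash
python3 -c "
from h import *
st();plan([.582,-.300,.03],82.3,4)
b,p,R=look('scene22');k=6
cv2.imwrite('pics/B22.png',cv2.resize(b[200:300,380:470],None,fx=k,fy=k,interpolation=cv2.INTER_CUBIC))"
```

```text
t 25.65 [ 0.5829 -0.3018  0.0503] yaw 82.0 ydir [ 0.014 -0.003 -1.   ] F [ 0.7  0.4 -3.5] T [-0.03  0.06  0.  ] w 0.431 j7 1.95
yaw now 82.02 tilt -0.9999 d mm [ -0.9   1.8 -20.3] turn [ 0.8 -0.3 -0. ]
0.04 0.51 0.04 0.20 -0.07 -0.01
[ 0.5829 -0.3018  0.0503] [ 0.7  0.4 -3.5] [-0.03  0.06  0.  ] 0.431
```

View pics/B22.png

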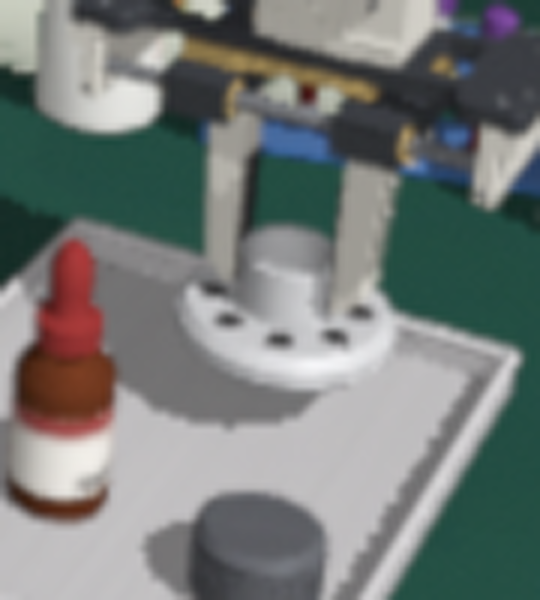

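>>> send_rows:
  plan: "0 0.5 0 0.2 0 0; 0 0.5 0 0.2 0 0; 0 0.4 0 0.2 0 0; 0 0.2 0 0 0 0; 0 0.1 0 0 0 0"

```text
clock: 26.12
tcp_pos: [0.5855, -0.3024, 0.0343]
tool_rot: [-0.531, 0.536, 0.465, -0.463]
ft_force: [-0.5, -0.0, -2.8]
gripper_width: 0.433
```

```bash
python3 -c "
from h import *
st()"
```

```text
t 26.12 [ 0.5855 -0.3024  0.0343] yaw 82.1 ydir [ 0.007 -0.003 -1.   ] F [-0.5 -0.  -2.8] T [ 0.05 -0.02  0.02] w 0.433 j7 1.94
```

>>> send_rows:
  plan: "0 0.2 0 0.2 0 0; 0 0.2 0 0.2 0 0; 0 0.1 0 0 0 0"

```text
clock: 26.37
tcp_pos: [0.5858, -0.3023, 0.0289]
tool_rot: [-0.533, 0.534, 0.464, -0.465]
ft_force: [-0.5, -0.3, -2.7]
gripper_width: 0.432
```

>>> send_rows:
  plan: "0 0.12 0 0 0 0; 0 0.12 0 0 0 0"

```text
clock: 26.53
tcp_pos: [0.586, -0.3024, 0.0267]
tool_rot: [-0.533, 0.534, 0.464, -0.465]
ft_force: [-2.6, -0.3, 5.9]
gripper_width: 0.429
```

```bash
python3 -c "
from h import *
st()"
```

```text
t 26.53 [ 0.586  -0.3024  0.0267] yaw 82.1 ydir [ 0.    -0.002 -1.   ] F [-2.6 -0.3  5.9] T [ 0.44  0.46 -0.02] w 0.429 j7 1.94
```

Contact at the expected height (predicted 0.0266, tool level). One more tiny step, then open.

>>> send_rows:
  plan: "0 0.08 0 0 0 0; 0 0 0 0 0 0"

```text
clock: 26.7
tcp_pos: [0.5861, -0.3024, 0.027]
tool_rot: [-0.533, 0.534, 0.464, -0.465]
ft_force: [-0.2, 0.0, -2.8]
gripper_width: 0.431
```

>>> send_rows:
  plan: "0 0 0 0 0 0; 0 0 0 0 0 0; 0 0 0 0 0 0; 0 0 0 0 0 0"
  hand: 0.6

```text
clock: 27.03
tcp_pos: [0.5881, -0.3037, 0.0285]
tool_rot: [-0.531, 0.536, 0.465, -0.464]
ft_force: [0.6, -0.4, -0.3]
gripper_width: 0.592
```

```bash
python3 -c "
from h import *
st()
b,p,R=look('scene23');k=6
cv2.imwrite('pics/B23.png',cv2.resize(b[200:300,380:470],None,fx=k,fy=k,interpolation=cv2.INTER_CUBIC))"
```

```text
t 27.03 [ 0.5881 -0.3037  0.0285] yaw 82.1 ydir [ 0.006 -0.005 -1.   ] F [ 0.6 -0.4 -0.3] T [-0.01  0.01 -0.02] w 0.592 j7 1.94
[ 0.5881 -0.3037  0.0285] [ 0.6 -0.4 -0.3] [-0.01  0.01 -0.02] 0.592
```

View pics/B23.png

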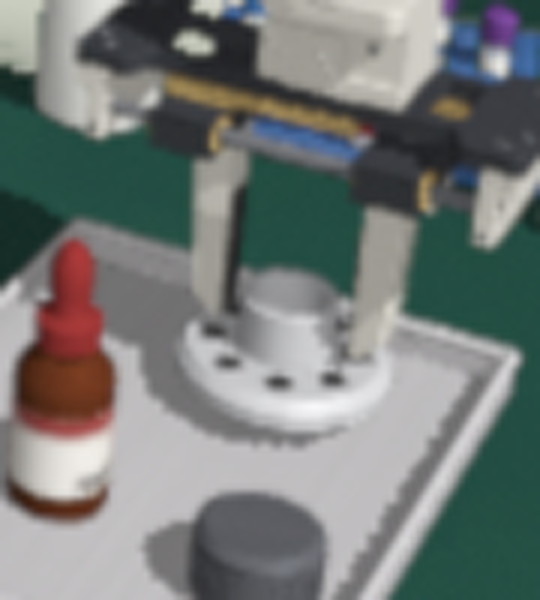

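Released. Rise straight up.

>>> send_rows:
  plan: "0 -0.6 0 0 0 0; 0 -1.2 0 0 0 0; 0 -2 0 0 0 0; 0 -3 0 0 0 0; 0 -3 0 0 0 0; 0 -3 0 0 0 0; 0 -3 0 0 0 0; 0 -2 0 0 0 0; 0 0 0 0 0 0; 0 0 0 0 0 0"

```text
clock: 27.92
tcp_pos: [0.5873, -0.3032, 0.2235]
tool_rot: [-0.529, 0.538, 0.465, -0.463]
ft_force: [-0.8, -0.1, -1.1]
gripper_width: 0.602
```

```bash
python3 -c "
from h import *
st()
b,p,R=look('scene24');k=3
cv2.imwrite('pics/B24.png',cv2.resize(b[180:330,220:480],None,fx=k,fy=k,interpolation=cv2.INTER_CUBIC))
f=cv2.cvtColor(eyes.grab_frame('top'),cv2.COLOR_RGB2BGR);cv2.imwrite('pics/T24.png',cv2.resize(f[130:290,190:450],None,fx=3,fy=3,interpolation=cv2.INTER_CUBIC))"
```

```text
t 27.92 [ 0.5873 -0.3032  0.2235] yaw 82.0 ydir [ 0.011 -0.008 -1.   ] F [-0.8 -0.1 -1.1] T [0.04 0.02 0.02] w 0.602 j7 1.93
[ 0.5873 -0.3032  0.2235] [-0.8 -0.1 -1.1] [0.04 0.02 0.02] 0.602
```

View pics/B24.png

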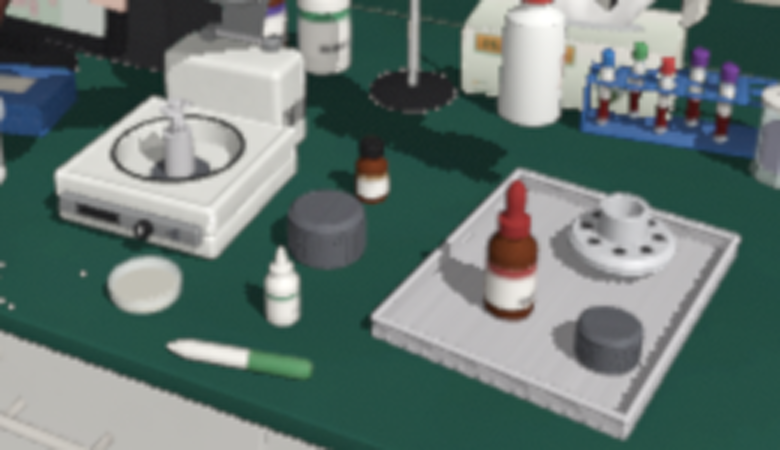

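View pics/T24.png

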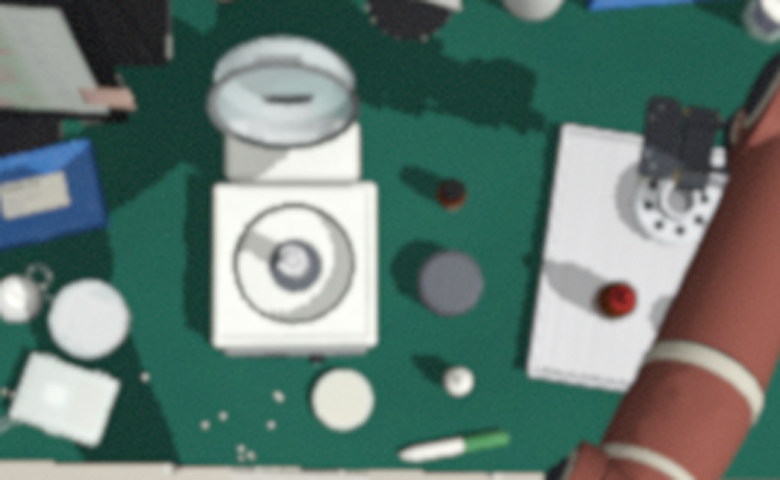

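```bash
python3 -c "
from h import *
a=cv2.imread('pics/scene0.png');b=cv2.imread('pics/scene24.png')
for n,(x,y,w,h) in dict(stain=(380,238,20,50),white=(306,260,18,30),amber=(336,224,16,26),petri=(254,262,28,24),bignut=(312,240,32,32)).items():
  t=a[y:y+h,x:x+w];r=cv2.matchTemplate(b[y-6:y+h+6,x-6:x+w+6],t,cv2.TM_CCOEFF_NORMED);_,m,_,l=cv2.minMaxLoc(r);print(n,round(m,3),l[0]-6,l[1]-6)
from plant import order
print(order.finish_job())"
```

```text
stain 0.998 0 0
white 1.0 0 0
amber 0.99 0 0
petri 1.0 0 0
bignut 1.0 0 0
the job is handed in; nothing more can be done
None
```

I unscrewed the hub nut and stood it in the tray. Then I lifted the rotor out by its collar and set it down level in the tray as well. The job was handed in at about 28 s of the 72 s allowed; no verdict was reported.

**Thread:** This machine has the reverse thread. Turning anticlockwise hit a stop after less than 28°, so I turned clockwise over two grips to the loose stop. The nut then lifted off, with a brief drag of about 10–14 N and afterwards only its own weight.

**Last pictures:** Both parts stand right way up on the tray's floor and the gripper is clear of everything. In the scene view the bottle in the tray, the two small bottles, the petri dish and the larger nut match the first picture with no pixel shift. The tub of cotton buds was not in that comparison; in the top picture it stands in its place.

**What disagreed:**
- **Fingertip height:** The fingertips appeared 20–25 mm higher in the pictures than the stated tool geometry implies. I set the grasp heights from the pictures and from contact.
- **Setting the nut down:** It was pressed harder than intended, at 43.5 N on the wrist for one step, so it slid slightly in the grip. That force went through the gripped nut, or possibly the fingertips. The wrist limit is 120 N; the 40 N limit applies to the arm and the gripper's body, neither of which was seen touching anything.
- **Setting the rotor down:** It touched down at the predicted height with about 6 N.

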